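# Fetch a gel cassette from behind two bottles

## Robot

A 7-joint arm with a two-finger parallel gripper is mounted at the origin on a cart in front of the work surface, level with it; the furniture and walls round the work are solid. World frame = base frame: x ahead of the robot, y to its left, z up, the work surface at z = 0. Lengths are in m, angles in degrees, forces in N, time in s.
With the tool pointing down it reaches from about 0.35 to 0.9 m from the base axis. Payload 7.2 kg.
Tool frame: the origin (TCP) lies midway between the tips of the shut fingers; the grasp point (between the pads) lies 19 mm behind it; z points along the fingers, y is the line along which they close (so a half turn about z gives the same grasp; the last joint's range is limited). The gripper opens to 88 mm and grips with 3 to 60 N. Pads are 20 mm wide; open, the fingers measure 115 mm over their backs; the gripper's body (75 mm by 178 mm) begins 61 mm behind the grasp point.
Start: joints at [60.951, 23.554, -0.728, 91.456, 0.321, 64.991, -4.71], TCP at [0.266, -0.566, 0.223] pointing down, gripper open.
Joint ranges: [-169.25, 169.25], [-16.82, 113.86], [-84.01, 82.57], [7.8, 145.47], [-59.2, 239.2], [7.22, 106.19], [-163.78, 163.78]. Speed limits (degrees/s): [136.94, 136.94, 172.46, 172.46, 180, 180, 180].

## Interface

Orientations are given as a 3x3 rotation matrix whose columns are the frame's x, y, z axes.
In Python, from workcell import * gives the robot as it stands.
- The arm moves only by the shell command python3 -m creep 'ROWS' [FORCE]. ROWS is a JSON object of lists of equal length, an entry for each row: "hand": the opening, from -1 (shut) to 1 (fully open); "delta_pos": the shift along the tool's x, y, z in units of 15 cm (1.0 is 15 cm), a list of three; "twist": the turn about the tool's z in units of 30 degrees (1.0 is 30 degrees). A call has 1 to 5 rows; each row shifts and turns the commanded pose from where the row before left it, along the tool's axes as they then stand; what a row does not reach is not made up. A row lasts 1/10 s, in which the tool goes at most 50 mm and 8.59 degrees, less where a joint would pass 70% of its speed; a pose out of reach is approached as far as the arm can. A call with a number of a shift or a turn outside -1 to 1 is refused whole. A call with a gripper value outside its range is refused whole. The fingers move at their own pace and stop on an object; FORCE is the grip in N (left out, the last holds). Time passes only in rows, so rows that do not move let the fingers close. It gives the time, the measured TCP pose, the force, the opening and the grip force at its end, in the units of the state.
- read_state(): the state, without advancing time (a new reading comes with each control period).
- grab_frame(name): name is "scene" or "top"; returns the picture (420x560x3 uint8, red, green, blue); there is no depth.
- camera_model(name): a dict with "vertical_fov" (degrees; the focal length in pixels is half the picture's height over the tangent of half this angle, whatever the lens; pixels are square), "cx", "cy" (the principal point, pixels), "k1" (the pictures are not rectified: a ray, as slopes to the right and down, at radius r is drawn at 1 + k1 r^2 times it, then the intrinsics apply), "R" (3x3) and "t" (3): a world point X has camera coordinates R X + t. Camera axes: x right, y down, z forward; pixel columns grow to the right and rows downward; lengths in m; the calibration is good to about 2 mm. A picture is of the moment at which its call begins. camera_model takes no time and is no camera call.
- finish_job(): hands the job in; it is judged then, once.
The state is a dict: "time_s": time; "joint_pos": joint angles; "joint_velocities": joint speeds; "tau": joint torques, N m; "ee_pos": TCP position; "tcp_rot": TCP orientation; "contact_force": force on the tool from outside, world axes, zero at the start; "ft_torque": the same for the moment, N m; "grip_width": finger opening in m; "finger_force": force on a finger pad.
Only numpy, scipy, OpenCV 4.12 (cv2) and the standard library are available. Lean on these libraries where they do the work, as an engineer would, in place of code of your own. Each camera call takes 0.05 s, during which the arm holds its last target. There are 200 camera calls.

## Task

The brown bottle and the white bottle stand in the way of the two gel cassettes in the rack. First stand both bottles upright on the blue mat at the side; then take the cassette with the orange top edge out of the rack and stand it on edge in the empty single-slot stand, upright, centred along the slot and fully down. Then put each bottle back upright on the very ring where it stood at the start; leave the cassette with the green top edge where it is, and tip nothing over.

Things in the scene. Friction and masses are not known exactly. Their poses are not given: they have to be found in the camera images.
- brown_center (a point): Centre (half-way up) of the brown glass reagent bottle with a white stopper: body 53 mm in diameter up to 94 mm, then a round neck and stopper 33 mm in diameter up to the top at 141 mm; about 0.5 kg. z is its upright axis. It starts on one of the two rings of rack; easiest gripped by the neck (94 to 141 mm above its foot)
- white_center (a point): Centre (half-way up) of the white plastic rinse bottle: body 68 mm in diameter up to 112 mm, then a round neck and cap 35 mm in diameter up to the top at 154 mm; about 0.2 kg. z is its upright axis. It starts on the other ring of rack; easiest gripped by the neck and cap (112 to 154 mm above its foot)
- cassette_orange_center (a point): Centre (half-way up) of the gel cassette to be fetched: a flat white plate with an orange band along its top edge, 84 mm wide, 100 mm tall, 10 mm thick; z up, y along its width, x across its thickness (faces alike). It stands on edge in a slot of rack, lower edge 6 mm above the bench. Grip it across its thickness 20 to 35 mm above this point: lower, the fingers meet the slot walls
- cassette_green_center (a point): Centre (half-way up) of the other gel cassette, which must stay: the same flat white plate with a green band along its top edge, 84 mm wide, 100 mm tall, 10 mm thick; axes as for the orange one. It stands in the other slot of rack
- rack: Fixed white rack, plate 200 x 200 x 6 mm. Origin on the bench; x from bottles to cassettes, y along the slots, z up. Grey slots at x = -35 and +35 mm, y = 0: walls 64 mm long, 14 mm apart, from the floor at z = 6 to 34 mm, then flared lips to 46 mm. Two marked rings 80 mm wide at x = -95, y = -48 and +48 mm (surface z = 6 mm); a bottle starts on each
- stand: Fixed black stand, 70 x 110 mm plate with one empty grey slot along its y through its centre. Origin on the bench under the slot; x across the slot, z up. Slot as in the rack: floor at z = 6 mm, walls 64 mm long, 14 mm apart to z = 34 mm, lips flaring to 26 mm wide at z = 46 mm. A cassette fully down has its centre 56 mm above the origin
- mat: Fixed blue bench mat, 190 mm (its x) by 120 mm (its y), 4 mm thick, on the bench to one side. Origin on the bench under its centre; z up. The parking place for both bottles, one behind the other along its x

How it is judged:
By the outcome, as a careful person would: the job done as asked, in the order asked, and still so for the second after the job is handed in, with the robot touching nothing.
It also fails if it takes over 136 s, if anything falls off the work surface, if the arm or the gripper's body presses on something with over 40 N, if the wrist force passes 120 N, or if a joint passes its speed limit or range.

## Working session

There is one attempt and no reset: what is moved stays moved. The work goes in short steps, Python scripts to look and compute and a shell command to move; the robot and the scene stay as the last step left them, time stands still between calls to the robot, and variables do not carry over. Pictures are saved under pics/ and viewed, at most 14 in all, crops included, and the job is handed in when it is done.

```bash
ls; mkdir -p pics; python3 - <<'E'
from workcell import *
import cv2
for n in("scene","top"):
    cv2.imwrite(f"pics/{n}0.png",grab_frame(n)[:,:,::-1]); print(n,camera_model(n))
print(read_state())
E
```

```text
pics
scene {'vertical_fov': 45.56468933555322, 'cx': 272.7827883017963, 'cy': 205.8504127016885, 'k1': -0.14259826134851988, 'R': array([[-0.88929521, -0.45689259,  0.02007958],
       [-0.19657695,  0.34223667, -0.91882075],
       [ 0.41293042, -0.82105007, -0.39416398]]), 't': array([0.504314  , 0.19712831, 1.17006666])}
top {'vertical_fov': 49.21152042950877, 'cx': 278.26489033150665, 'cy': 209.80433385099073, 'k1': -0.032766191119103456, 'R': array([[ 0.00317136, -0.99998659,  0.00409511],
       [-0.97586299, -0.00398903, -0.21834721],
       [ 0.21836062, -0.00330381, -0.97586255]]), 't': array([0.01760483, 0.57449844, 1.30404357])}
{'time_s': 0.1, 'joint_pos': array([60.95133136, 23.59484515, -0.72823125, 91.49948195,  0.32080251,
       64.99059973, -4.70877387]), 'joint_velocities': array([-0.01199684, -0.04298771, -0.01029009, -0.19248252,  0.08864669,
        0.07796961,  0.12866376]), 'tau': array([ 2.88779920e-03, -5.89095926e+01,  6.44007269e-01, -2.91712010e+01,
       -5.37601649e-02,  1.44216983e-02,  5.19780860e-05]), 'ee_pos': array([ 0.26529806, -0.56538896,  0.22189796]), 'tcp_rot': array([[ 9.05247942e-01,  4.24883119e-01, -7.05615987e-04],
       [ 4.24883693e-01, -9.05247067e-01,  1.26290692e-03],
       [-1.02168971e-04, -1.44304862e-03, -9.99998954e-01]]), 'contact_force': array([-0.11363356,  0.68474176,  0.43184532]), 'ft_torque': array([ 0.01162376,  0.02409254, -0.06388963]), 'finger_force': 0.0, 'grip_width': 0.08748499901396153}
```

View pics/scene0.png

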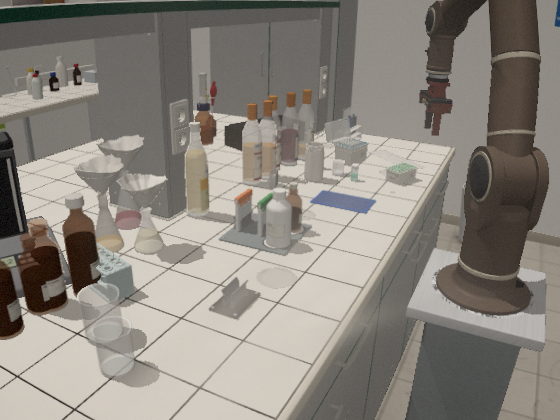

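View pics/top0.png

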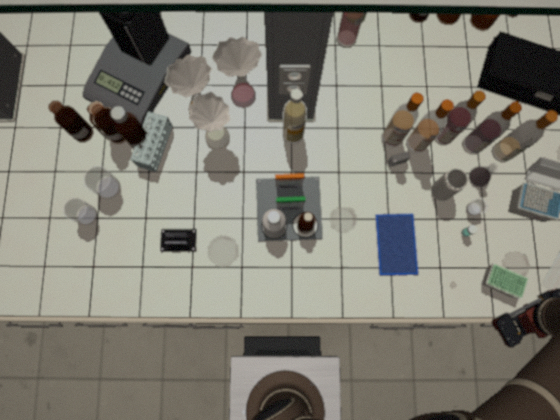

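The top view shows the rack at (289,208), with the white bottle at (274,222), the brown one at (305,224), and the orange band (290,177) and green band (290,199). The stand is at (178,240) and the mat at (397,245). Next I'll measure them.

```bash
cat > h.py <<'E'
from workcell import *
import cv2, numpy as np
def ray(n,px):
    m=camera_model(n); f=210/np.tan(np.radians(m["vertical_fov"]/2))
    d=(np.array(px,float)-[m["cx"],m["cy"]])/f; u=d.copy()
    for _ in range(20): u=d/(1+m["k1"]*(u@u))
    R,t=np.array(m["R"]),np.array(m["t"])
    return -R.T@t, R.T@np.array([u[0],u[1],1])
def onz(n,px,z):
    c,d=ray(n,px); return c+d*(z-c[2])/d[2]
def proj(n,X):
    m=camera_model(n); f=210/np.tan(np.radians(m["vertical_fov"]/2))
    p=np.array(m["R"])@np.array(X)+m["t"]; u=p[:2]/p[2]; u=u*(1+m["k1"]*(u@u))
    return u*f+[m["cx"],m["cy"]]
E
python3 - <<'E'
from h import *
im=cv2.imread("pics/top0.png"); hsv=cv2.cvtColor(im,cv2.COLOR_BGR2HSV)
def rect(name,mask,z,box):
    m=np.zeros_like(mask); x0,y0,x1,y1=box; m[y0:y1,x0:x1]=mask[y0:y1,x0:x1]
    c=max(cv2.findContours(m,cv2.RETR_EXTERNAL,cv2.CHAIN_APPROX_NONE)[0],key=cv2.contourArea)
    P=np.array([onz("top",p[0],z)[:2] for p in c]).astype(np.float32)*1000
    print(name,cv2.minAreaRect(P),cv2.boundingRect(c))
rect("mat",cv2.inRange(hsv,(105,120,30),(130,255,255)),.004,(360,200,430,290))
rect("orange",cv2.inRange(hsv,(3,140,80),(18,255,255)),.106,(265,165,315,190))
rect("green",cv2.inRange(hsv,(45,120,50),(85,255,255)),.106,(265,185,315,210))
g=cv2.cvtColor(im,cv2.COLOR_BGR2GRAY)
rect("stand",cv2.inRange(g,0,75),.005,(150,220,206,260))
rect("rack",cv2.inRange(g,0,140),.005,(248,172,328,246))
a=cv2.resize(im[165:265,150:350],None,fx=4,fy=4,interpolation=2); cv2.imwrite("pics/c1.png",a)
s=cv2.imread("pics/scene0.png"); cv2.imwrite("pics/c2.png",cv2.resize(s[170:320,200:400],None,fx=4,fy=4,interpolation=2))
E
```

```text
mat ((481.4453430175781, -343.9046630859375), (184.01466369628906, 115.97179412841797), 1.089868187904358) (376, 215, 42, 60)
orange ((666.1952514648438, -12.934211730957031), (16.420429229736328, 80.10433197021484), 4.834205150604248) (276, 173, 28, 7)
green ((597.1994018554688, -15.61029052734375), (11.963761329650879, 78.43473815917969), 0.24411413073539734) (277, 197, 28, 5)
stand ((489.8647766113281, 327.135009765625), (65.103759765625, 105.06371307373047), 0.26288118958473206) (161, 230, 35, 22)
rack ((593.8489990234375, -10.018608093261719), (233.40858459472656, 250.7056121826172), 0.2614443600177765) (248, 172, 80, 74)
```

View pics/c1.png

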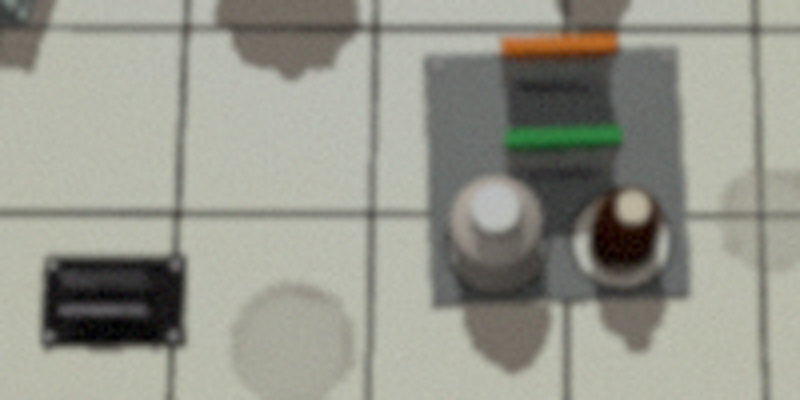

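View pics/c2.png

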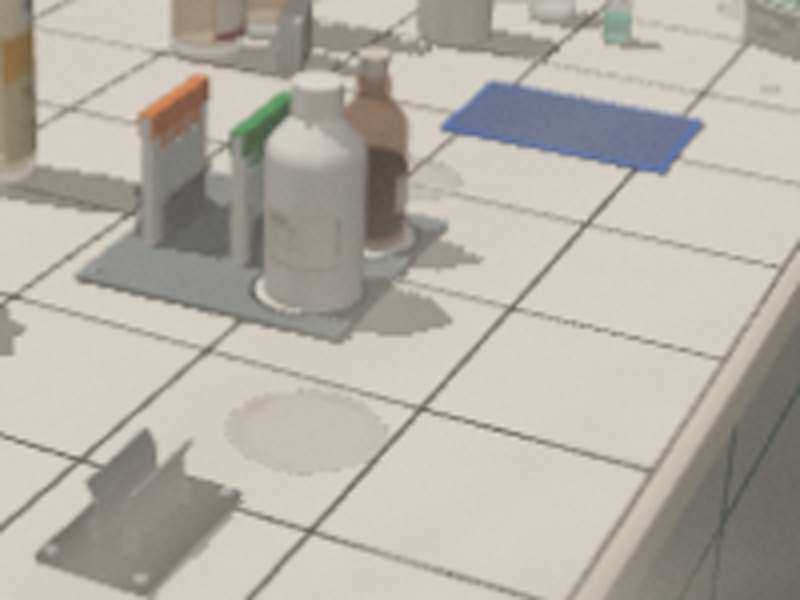

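The crops show the rack plate corners at (427,55), (677,47), (688,297) and (434,305), and the caps at (495,205) and (632,205). The stand spans (42..185, 256..346). Both bottles sit on their rings.

```bash
python3 - <<'E'
from h import *
np.set_printoptions(precision=4,suppress=True)
u=lambda p,o,s=4:((p[0]+.5)/s-.5+o[0],(p[1]+.5)/s-.5+o[1])
T=(150,165)
C=np.array([onz("top",u(p,T),.006) for p in[(427,55),(677,47),(688,297),(434,305)]]);print("rack",C.mean(0),C)
for a,b in((0,1),(1,2),(2,3),(3,0)):
    d=C[b]-C[a];print(np.linalg.norm(d),np.degrees(np.arctan2(d[1],d[0])))
S=np.array([onz("top",u(p,T),.005) for p in[(46,256),(185,257),(184,346),(41,344)]]);print("stand",S.mean(0)); 
for a,b in((0,1),(1,2),(2,3),(3,0)):
    d=S[b]-S[a];print(np.linalg.norm(d),np.degrees(np.arctan2(d[1],d[0])))
print("white cap",onz("top",u((495,206),T),.160),"brown",onz("top",u((632,206),T),.147))
for n,p,z in(("w",(319,82),.16),("b",(373,57),.147)): print("scene",n,onz("scene",u(p,(200,170)),z))
for p in[(142,115),(206,80),(233,130),(290,96)]: print("scene band",onz("scene",u(p,(200,170)),.106))
for p in[(502,40),(617,34),(618,53),(504,56),(506,130),(620,125),(620,144),(507,149)]: print("top band",onz("top",u(p,T),.106))
Q=np.array([onz("scene",u(p,(200,170)),.004) for p in[(490,84),(703,124),(665,171),(444,128)]]);print("mat",Q.mean(0));
Q=np.array([onz("scene",u(p,(200,170)),.005) for p in[(38,556),(148,594),(242,492),(140,460)]]);print("stand",Q.mean(0),Q)
Q=np.array([onz("scene",u(p,(200,170)),.006) for p in[(78,275),(340,338),(447,226)]]);print("rack",Q[[0,2]].mean(0))
m=cv2.inRange(cv2.cvtColor(cv2.imread("pics/top0.png"),cv2.COLOR_BGR2HSV),(105,120,30),(130,255,255))
m[:200]=0;m[290:]=0;m[:,:360]=0;m[:,430:]=0;M=cv2.moments(m,True);print("mat top",onz("top",(M['m10']/M['m00'],M['m01']/M['m00']),.004))
E
```

```text
rack [ 0.5927 -0.0132  0.006 ] [[ 0.6887  0.089   0.006 ]
 [ 0.6962 -0.1087  0.006 ]
 [ 0.4964 -0.1139  0.006 ]
 [ 0.4895  0.0809  0.006 ]]
0.19779115476260606 -87.83410794460539
0.1998975269347089 -178.50659218325572
0.19491059514162073 92.03370997438981
0.19943481488074155 2.3195704111690545
stand [0.492  0.3267 0.005 ]
0.10753222613506754 -90.15892883453363
0.06900340523294217 -178.24885788663673
0.10952192782494925 89.4839998006593
0.06828323553210505 0.10317649395718508
white cap [0.5349 0.0334 0.16  ] brown [ 0.538  -0.0619  0.147 ]
scene w [0.5311 0.0397 0.16  ]
scene b [ 0.5345 -0.051   0.147 ]
scene band [0.6694 0.0328 0.106 ]
scene band [ 0.6638 -0.0468  0.106 ]
scene band [0.6022 0.0249 0.106 ]
scene band [ 0.5971 -0.0496  0.106 ]
top band [0.6708 0.0294 0.106 ]
top band [ 0.6758 -0.0551  0.106 ]
top band [ 0.6612 -0.0557  0.106 ]
top band [0.6586 0.0279 0.106 ]
top band [0.6026 0.0262 0.106 ]
top band [ 0.6067 -0.0567  0.106 ]
top band [ 0.5925 -0.0566  0.106 ]
top band [0.5884 0.0254 0.106 ]
mat [ 0.4793 -0.3362  0.004 ]
stand [0.4903 0.3305 0.005 ] [[0.5236 0.3851 0.005 ]
 [0.4543 0.3856 0.005 ]
 [0.4577 0.2761 0.005 ]
 [0.5257 0.2753 0.005 ]]
rack [ 0.5892 -0.0043  0.006 ]
mat top [ 0.48  -0.343  0.004]
```

```bash
python3 -m creep '{"hand":[0.4,0.4,0.4],"delta_pos":[[0,0,-0.13],[0,0,-0.13],[0,0,-0.13]],"twist":[0.28,0.28,0.28]}' 20
python3 -m creep '{"hand":[0.4,0.4,0.4,0.4,0.4],"delta_pos":[[0.06,-0.12,0],[0.13,-0.24,0],[0.13,-0.24,0],[0.13,-0.24,0],[0.13,-0.24,0]],"twist":[0,0,0,0,0]}'
python3 -m creep '{"hand":[0.4,0.4,0.4,0.4,0.4],"delta_pos":[[0.13,-0.24,0],[0.13,-0.24,0],[0.13,-0.24,0],[0.13,-0.24,0],[0.13,-0.24,0]],"twist":[0,0,0,0,0]}'
python3 -m creep '{"hand":[0.4,0.4,0.4,0.4,0.4],"delta_pos":[[0.13,-0.24,0],[0.13,-0.24,0],[0.13,-0.24,0],[0.13,-0.24,0],[0.06,-0.12,0]],"twist":[0,0,0,0,0]}'
python3 -m creep '{"hand":[0.4,0.4],"delta_pos":[[0,0,0],[0,0,0]],"twist":[0,0]}'
python3 - <<'E'
from h import *
s=read_state();p=s["ee_pos"];print(p,s["tcp_rot"],s["grip_width"],s["joint_pos"])
for n in("scene","top"):
    a=cv2.imread if 0 else grab_frame(n)[:,:,::-1]; cv2.imwrite(f"pics/{n}1.png",a)
    q=proj(n,p);print(n,q); x,y=[int(v) for v in q]; x=max(x,60);y=max(y,60)
    c=a[y-60:y+60,x-60:x+60].copy(); print("offset",x-60,y-60)
    cv2.imwrite(f"pics/g{n}.png",cv2.resize(c,None,fx=5,fy=5,interpolation=2))
a,b=cv2.imread("pics/gscene.png"),cv2.imread("pics/gtop.png")
cv2.imwrite("pics/g1.png",cv2.resize(np.hstack([a,b]),(800,400)))
E
```

```text
time_s: 0.4
ee_pos: [0.2653, -0.5655, 0.2813]
tcp_rot: [[1.0, -0.007, -0.001], [-0.007, -1.0, 0.001], [-0.001, -0.001, -1.0]]
contact_force: [0.5, -0.4, 0.0]
grip_width: 0.0675
finger_force: 0.0
time_s: 0.9
ee_pos: [0.353, -0.4022, 0.2808]
tcp_rot: [[1.0, -0.001, -0.0], [-0.001, -1.0, 0.0], [-0.0, -0.0, -1.0]]
contact_force: [-0.1, 0.1, 0.5]
grip_width: 0.0615
finger_force: 0.0
time_s: 1.4
ee_pos: [0.4507, -0.2224, 0.281]
tcp_rot: [[1.0, -0.001, -0.0], [-0.001, -1.0, 0.0], [-0.0, -0.0, -1.0]]
contact_force: [-0.1, -0.2, -0.9]
grip_width: 0.0613
finger_force: 0.0
time_s: 1.9
ee_pos: [0.5385, -0.058, 0.2808]
tcp_rot: [[1.0, 0.003, -0.0], [0.003, -1.0, 0.002], [-0.0, -0.002, -1.0]]
contact_force: [-0.4, 1.1, 0.5]
grip_width: 0.0614
finger_force: 0.0
time_s: 2.1
ee_pos: [0.5371, -0.0624, 0.2807]
tcp_rot: [[1.0, -0.001, -0.001], [-0.001, -1.0, -0.0], [-0.001, 0.0, -1.0]]
contact_force: [-0.1, -0.2, -0.1]
grip_width: 0.0616
finger_force: 0.0
[ 0.53714432 -0.06242171  0.28066224] [[ 9.99999188e-01 -5.08720085e-04 -1.16807078e-03]
 [-5.09155561e-04 -9.99999801e-01 -3.72549687e-04]
 [-1.16788103e-03  3.73144115e-04 -9.99999248e-01]] 0.06163192161987514 [ 14.59320011  13.69009366 -15.89245378  97.76587571   3.99803674
  69.16251781 -92.32738108]
scene [295.52204281 135.63739639]
offset 235 75
top [311.37419801 205.52432128]
offset 251 145
```

View pics/g1.png

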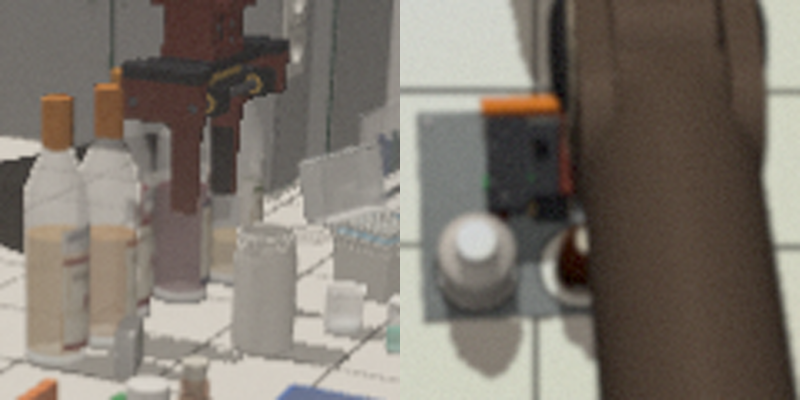

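The scene-camera tip midpoint at about (296,136) matches the projected TCP (295.5,135.6), so the calibration is good. The rack origin is at about (0.632, -0.011) with yaw about 2°. Brown is at about (0.538, -0.061) and white at about (0.535, 0.035). The TCP is already over the brown bottle.

```bash
python3 -m creep '{"hand":[0.4,0.4,0.4,0.4,0.4],"delta_pos":[[0,0,0.2],[0,0,0.3],[0,0,0.3],[0,0,0.2],[0,0,0.15]],"twist":[0,0,0,0,0]}' 30
python3 -m creep '{"hand":[0.4,0,-0.5,-1,-1],"delta_pos":[[0,0,0],[0,0,0],[0,0,0],[0,0,0],[0,0,0]],"twist":[0,0,0,0,0]}'
python3 -m creep '{"hand":[-1,-1,-1,-1,-1],"delta_pos":[[0,0,0],[0,0,0],[0,0,0],[0,0,0],[0,0,0]],"twist":[0,0,0,0,0]}'
```

```text
time_s: 2.7
ee_pos: [0.5359, -0.0639, 0.1065]
tcp_rot: [[1.0, -0.004, -0.002], [-0.004, -1.0, -0.001], [-0.002, 0.001, -1.0]]
contact_force: [-0.0, -0.2, 0.5]
grip_width: 0.0617
finger_force: 0.0
time_s: 3.2
ee_pos: [0.5382, -0.0622, 0.1098]
tcp_rot: [[1.0, -0.001, 0.002], [-0.001, -1.0, -0.0], [0.002, 0.0, -1.0]]
contact_force: [0.4, 1.1, 0.4]
grip_width: 0.0332
finger_force: 1.3
time_s: 3.7
ee_pos: [0.5383, -0.0621, 0.1097]
tcp_rot: [[1.0, -0.001, 0.002], [-0.001, -1.0, -0.0], [0.002, 0.0, -1.0]]
contact_force: [-1.2, -1.2, 5.9]
grip_width: 0.033
finger_force: 30.0
```

```bash
python3 -m creep '{"hand":[-1,-1,-1,-1,-1],"delta_pos":[[0,0,-0.05],[0,0,-0.1],[0,0,-0.13],[0,0,-0.11],[0,0,-0.08]],"twist":[0,0,0,0,0]}'
python3 -m creep '{"hand":[-1,-1,-1,-1,-1],"delta_pos":[[0,0.07,0],[0,0.13,0],[-0.03,0.18,0],[-0.03,0.2,0],[-0.03,0.2,0]],"twist":[0,0,0,0,0]}'
python3 -m creep '{"hand":[-1,-1,-1,-1,-1],"delta_pos":[[0,0.2,0],[0,0.2,0],[0,0.2,0],[0,0.2,0],[0,0.14,0]],"twist":[0,0,0,0,0]}'
python3 -m creep '{"hand":[-1,-1,-1,-1,-1],"delta_pos":[[0,0.1,0],[0,0.05,0],[0,0,0],[0,0,0],[0,0,0]],"twist":[0,0,0,0,0]}'
python3 -m creep '{"hand":[-1,-1,-1,-1,-1],"delta_pos":[[0,0,0.07],[0,0,0.12],[0,0,0.12],[0,0,0.07],[0,0,0.04]],"twist":[0,0,0,0,0]}'
python3 -m creep '{"hand":[-1,-1],"delta_pos":[[0,0,0],[0,0,0]],"twist":[0,0]}'
```

```text
time_s: 4.2
ee_pos: [0.5374, -0.062, 0.1801]
tcp_rot: [[1.0, -0.001, 0.0], [-0.001, -1.0, -0.0], [0.0, 0.0, -1.0]]
contact_force: [1.4, -0.2, -2.9]
grip_width: 0.0327
finger_force: 30.0
time_s: 4.7
ee_pos: [0.5228, -0.1808, 0.178]
tcp_rot: [[1.0, -0.001, -0.002], [-0.001, -1.0, 0.0], [-0.002, -0.0, -1.0]]
contact_force: [-0.0, 0.6, -4.1]
grip_width: 0.0326
finger_force: 30.0
time_s: 5.2
ee_pos: [0.522, -0.3233, 0.1777]
tcp_rot: [[1.0, -0.003, -0.002], [-0.003, -1.0, -0.0], [-0.002, 0.0, -1.0]]
contact_force: [0.2, 0.4, -2.9]
grip_width: 0.0326
finger_force: 30.0
time_s: 5.7
ee_pos: [0.5242, -0.341, 0.1792]
tcp_rot: [[1.0, 0.001, 0.0], [0.001, -1.0, 0.001], [0.0, -0.001, -1.0]]
contact_force: [0.2, -0.1, -4.3]
grip_width: 0.0327
finger_force: 30.0
time_s: 6.2
ee_pos: [0.5233, -0.3418, 0.1148]
tcp_rot: [[1.0, -0.0, -0.001], [-0.0, -1.0, 0.001], [-0.001, -0.001, -1.0]]
contact_force: [0.1, -0.8, -3.7]
grip_width: 0.0323
finger_force: 30.0
time_s: 6.4
ee_pos: [0.5241, -0.3427, 0.1167]
tcp_rot: [[1.0, -0.001, 0.001], [-0.001, -1.0, -0.0], [0.001, 0.0, -1.0]]
contact_force: [0.3, -0.5, -3.9]
grip_width: 0.0325
finger_force: 30.0
```

```bash
python3 -m creep '{"hand":[-1,-1,-1,-1,-1],"delta_pos":[[0,0,0.03],[0,0,0.015],[0,0,0.01],[0,0,0],[0,0,0]],"twist":[0,0,0,0,0]}'
```

```text
time_s: 6.9
ee_pos: [0.5238, -0.3426, 0.1079]
tcp_rot: [[1.0, -0.001, 0.0], [-0.001, -1.0, -0.0], [0.0, 0.0, -1.0]]
contact_force: [-0.5, 0.1, -3.8]
grip_width: 0.0324
finger_force: 30.0
```

```bash
python3 -m creep '{"hand":[-1,-1,-1,-1],"delta_pos":[[0,0,0.007],[0,0,0.007],[0,0,0],[0,0,0]],"twist":[0,0,0,0]}'
```

```text
time_s: 7.3
ee_pos: [0.5242, -0.3427, 0.1078]
tcp_rot: [[1.0, -0.001, 0.001], [-0.001, -1.0, -0.001], [0.001, 0.001, -1.0]]
contact_force: [-4.3, 2.6, 10.6]
grip_width: 0.0324
finger_force: 30.0
```

```bash
python3 -m creep '{"hand":[-0.2,0,0.2,0.4,0.4],"delta_pos":[[0,0,0],[0,0,0],[0,0,0],[0,0,0],[0,0,0]],"twist":[0,0,0,0,0]}'
python3 -m creep '{"hand":[0.4,0.4,0.4,0.4,0.4],"delta_pos":[[0,0,-0.1],[0,0,-0.15],[0,0,-0.2],[0,0,-0.2],[0,0,-0.05]],"twist":[0,0,0,0,0]}'
python3 -m creep '{"hand":[0.4,0.4,0.4,0.4,0.4],"delta_pos":[[0,-0.15,0],[0,-0.25,0],[0.03,-0.3,0],[0.04,-0.3,0],[0,-0.3,0]],"twist":[0,0,0,0,0]}'
python3 -m creep '{"hand":[0.4,0.4,0.4,0.4,0.4],"delta_pos":[[0,-0.3,0],[0,-0.3,0],[0,-0.3,0],[0,-0.25,0],[0,-0.07,0]],"twist":[0,0,0,0,0]}'
python3 -m creep '{"hand":[0.4,0.4,0.4],"delta_pos":[[0,0,0],[0,0,0],[0,0,0]],"twist":[0,0,0]}'
python3 - <<'E'
from h import *
for n in("scene","top"): cv2.imwrite(f"pics/{n}2.png",grab_frame(n)[:,:,::-1])
s=cv2.imread("pics/scene2.png");cv2.imwrite("pics/c3.png",cv2.resize(s[120:270,220:420],None,fx=4,fy=4,interpolation=2))
E
```

```text
time_s: 7.8
ee_pos: [0.5237, -0.3426, 0.1057]
tcp_rot: [[1.0, -0.001, -0.0], [-0.001, -1.0, 0.0], [-0.0, -0.0, -1.0]]
contact_force: [-1.0, 0.6, 0.2]
grip_width: 0.0603
finger_force: 0.0
time_s: 8.3
ee_pos: [0.5255, -0.3434, 0.2157]
tcp_rot: [[1.0, -0.001, 0.006], [-0.001, -1.0, -0.003], [0.006, 0.003, -1.0]]
contact_force: [0.3, -0.2, -0.1]
grip_width: 0.0612
finger_force: 0.0
time_s: 8.8
ee_pos: [0.5346, -0.1458, 0.2109]
tcp_rot: [[1.0, -0.001, 0.0], [-0.001, -1.0, 0.0], [0.0, -0.0, -1.0]]
contact_force: [0.3, 0.1, -0.4]
grip_width: 0.0612
finger_force: 0.0
time_s: 9.3
ee_pos: [0.534, 0.0406, 0.2111]
tcp_rot: [[1.0, 0.005, 0.0], [0.005, -1.0, 0.002], [0.0, -0.002, -1.0]]
contact_force: [-0.3, -0.8, -0.5]
grip_width: 0.0616
finger_force: 0.0
time_s: 9.6
ee_pos: [0.5347, 0.0333, 0.2107]
tcp_rot: [[1.0, -0.004, -0.0], [-0.004, -1.0, -0.001], [-0.0, 0.001, -1.0]]
contact_force: [0.3, -0.2, 0.1]
grip_width: 0.0615
finger_force: 0.0
```

View pics/c3.png

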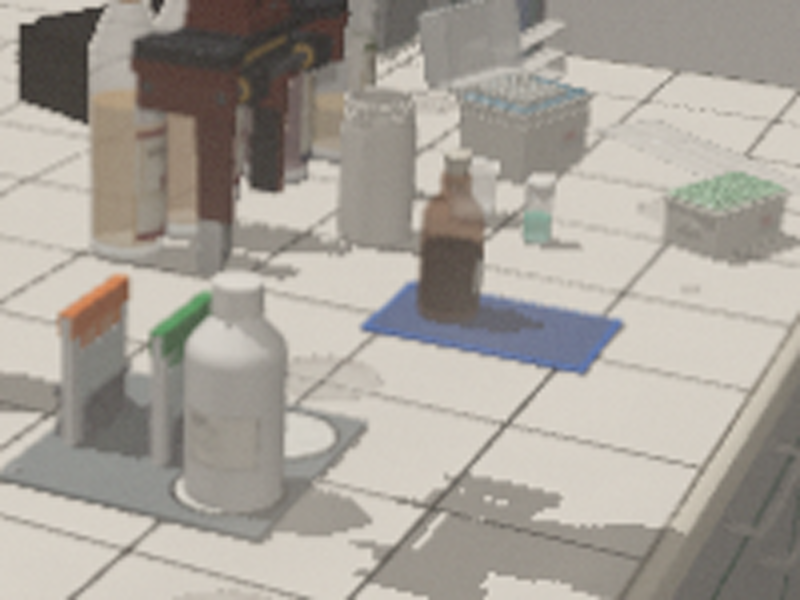

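The brown bottle stands upright on the mat (cap at crop 457,158, foot around 450,308). Its pose is known, so I'll use it to check both cameras' bias.

```bash
python3 - <<'E'
from h import *
print("scene pred",proj("scene",[.524,-.3427,.145]),"seen",((457.5)/4-.5+220,158.5/4-.5+120))
a=cv2.imread("pics/top2.png"); q=proj("top",[.524,-.3427,.145]);print(q)
g=cv2.cvtColor(a,cv2.COLOR_BGR2HSV)
m=cv2.inRange(g,(0,0,110),(60,110,255)); 
x,y=[int(v) for v in q]; sub=m[y-9:y+9,x-9:x+9]
n,l,st,c=cv2.connectedComponentsWithStats(sub);print(st,c+[x-9,y-9])
cv2.imwrite("pics/c4.png",np.hstack([cv2.resize(a[y-25:y+50,x-40:x+40],None,fx=5,fy=5,interpolation=0),cv2.resize(a[180:255,250:330],None,fx=5,fy=5,interpolation=0)]))
E
```

```text
scene pred [333.97535604 157.47113442] seen (333.875, 159.125)
[407.9975767 221.5600365]
[[  0   1  18  17 227]
 [  0   0  18  16  36]
 [  6   6   8   9  61]] [[405.53744493 220.87665198]
 [410.66666667 215.5       ]
 [407.62295082 222.04918033]]
```

View pics/c4.png

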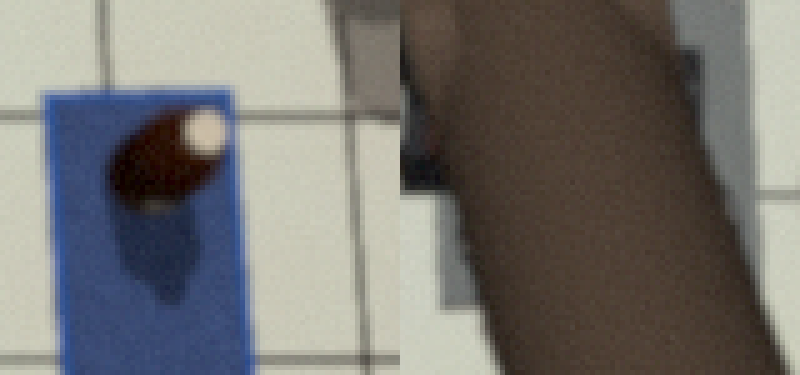

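The top camera agrees to 0.4 px at the brown cap (407.6,222.0), so its values stand. The TCP is over the white cap.

```bash
python3 -m creep '{"hand":[0.4,0.4,0.4,0.4,0.4],"delta_pos":[[0,0,0.1],[0,0,0.2],[0,0,0.15],[0,0,0.09],[0,0,0.04]],"twist":[0,0,0,0,0]}' 20
python3 -m creep '{"hand":[0.4,0,-0.5,-1,-1],"delta_pos":[[0,0,0],[0,0,0],[0,0,0],[0,0,0],[0,0,0]],"twist":[0,0,0,0,0]}'
python3 -m creep '{"hand":[-1,-1,-1,-1,-1],"delta_pos":[[0,0,0],[0,0,0],[0,0,0],[0,0,0],[0,0,0]],"twist":[0,0,0,0,0]}'
```

```text
time_s: 10.2
ee_pos: [0.5341, 0.0346, 0.1226]
tcp_rot: [[1.0, -0.002, -0.002], [-0.002, -1.0, -0.0], [-0.002, 0.0, -1.0]]
contact_force: [0.2, 0.1, 0.2]
grip_width: 0.0614
finger_force: 0.0
time_s: 10.7
ee_pos: [0.5349, 0.0354, 0.1243]
tcp_rot: [[1.0, -0.001, 0.001], [-0.001, -1.0, -0.0], [0.001, 0.0, -1.0]]
contact_force: [0.3, -0.6, 3.1]
grip_width: 0.0344
finger_force: 20.0
time_s: 11.2
ee_pos: [0.535, 0.0354, 0.1243]
tcp_rot: [[1.0, -0.001, 0.001], [-0.001, -1.0, -0.0], [0.001, 0.0, -1.0]]
contact_force: [0.3, -0.8, 6.4]
grip_width: 0.0348
finger_force: 20.0
```

```bash
python3 -m creep '{"hand":[-1,-1,-1,-1,-1],"delta_pos":[[0,0,-0.05],[0,0,-0.1],[0,0,-0.13],[0,0,-0.11],[0,0,-0.08]],"twist":[0,0,0,0,0]}'
python3 -m creep '{"hand":[-1,-1,-1,-1,-1],"delta_pos":[[-0.05,0.07,0],[-0.1,0.13,0],[-0.13,0.18,0],[-0.13,0.2,0],[-0.13,0.2,0]],"twist":[0,0,0,0,0]}'
python3 -m creep '{"hand":[-1,-1,-1,-1,-1],"delta_pos":[[-0.1,0.2,0],[-0.04,0.2,0],[0,0.2,0],[0,0.2,0],[0,0.2,0]],"twist":[0,0,0,0,0]}'
python3 -m creep '{"hand":[-1,-1,-1,-1,-1],"delta_pos":[[0,0.2,0],[0,0.2,0],[0,0.2,0],[0,0.18,0],[0,0.1,0]],"twist":[0,0,0,0,0]}'
python3 -m creep '{"hand":[-1,-1,-1,-1],"delta_pos":[[0,0.05,0],[0,0,0],[0,0,0],[0,0,0]],"twist":[0,0,0,0]}'
python3 -m creep '{"hand":[-1,-1,-1,-1,-1],"delta_pos":[[0,0,0.07],[0,0,0.12],[0,0,0.12],[0,0,0.09],[0,0,0.05]],"twist":[0,0,0,0,0]}'
python3 -m creep '{"hand":[-1,-1,-1],"delta_pos":[[0,0,0],[0,0,0],[0,0,0]],"twist":[0,0,0]}'
```

```text
time_s: 11.7
ee_pos: [0.5344, 0.0356, 0.1951]
tcp_rot: [[1.0, -0.001, -0.0], [-0.001, -1.0, 0.0], [-0.0, -0.0, -1.0]]
contact_force: [0.5, -0.1, -2.2]
grip_width: 0.0348
finger_force: 20.0
time_s: 12.2
ee_pos: [0.4512, -0.083, 0.1932]
tcp_rot: [[1.0, -0.001, -0.002], [-0.001, -1.0, 0.0], [-0.002, -0.0, -1.0]]
contact_force: [0.6, -0.5, -1.7]
grip_width: 0.0343
finger_force: 20.0
time_s: 12.7
ee_pos: [0.4306, -0.2329, 0.1934]
tcp_rot: [[1.0, -0.002, -0.002], [-0.002, -1.0, 0.0], [-0.002, -0.0, -1.0]]
contact_force: [0.8, 0.5, -1.9]
grip_width: 0.0346
finger_force: 20.0
time_s: 13.2
ee_pos: [0.4302, -0.3658, 0.1931]
tcp_rot: [[1.0, -0.004, -0.002], [-0.004, -1.0, 0.0], [-0.002, -0.0, -1.0]]
contact_force: [-0.4, 0.3, -2.3]
grip_width: 0.0347
finger_force: 20.0
time_s: 13.6
ee_pos: [0.4326, -0.3695, 0.1943]
tcp_rot: [[1.0, 0.001, 0.0], [0.001, -1.0, 0.001], [0.0, -0.001, -1.0]]
contact_force: [0.2, -0.4, -2.0]
grip_width: 0.0352
finger_force: 20.0
time_s: 14.1
ee_pos: [0.4317, -0.3702, 0.1252]
tcp_rot: [[1.0, -0.001, -0.002], [-0.001, -1.0, 0.001], [-0.002, -0.001, -1.0]]
contact_force: [-0.4, 0.3, -3.2]
grip_width: 0.0346
finger_force: 20.0
time_s: 14.4
ee_pos: [0.4328, -0.3713, 0.1276]
tcp_rot: [[1.0, -0.001, 0.001], [-0.001, -1.0, -0.001], [0.001, 0.001, -1.0]]
contact_force: [-0.0, -1.3, -3.2]
grip_width: 0.035
finger_force: 20.0
```

```bash
python3 -m creep '{"hand":[-1,-1,-1,-1,-1],"delta_pos":[[0,-0.05,0],[0,-0.09,0],[0,-0.05,0],[0,0,0],[0,0,0.015]],"twist":[0,0,0,0,0]}'
python3 -m creep '{"hand":[-1,-1,-1,-1],"delta_pos":[[0,0,0.015],[0,0,0.007],[0,0,0],[0,0,0]],"twist":[0,0,0,0]}'
```

```text
time_s: 14.9
ee_pos: [0.4326, -0.3424, 0.125]
tcp_rot: [[1.0, -0.0, 0.001], [-0.0, -1.0, -0.001], [0.001, 0.001, -1.0]]
contact_force: [-0.2, 0.1, -1.9]
grip_width: 0.0347
finger_force: 20.0
time_s: 15.3
ee_pos: [0.4324, -0.3435, 0.1221]
tcp_rot: [[1.0, -0.002, 0.001], [-0.002, -1.0, -0.001], [0.001, 0.001, -1.0]]
contact_force: [-1.7, 1.2, 5.0]
grip_width: 0.0346
finger_force: 20.0
```

```bash
python3 -m creep '{"hand":[-0.2,0,0.2,0.4,0.4],"delta_pos":[[0,0,0],[0,0,0],[0,0,0],[0,0,0],[0,0,0]],"twist":[0,0,0,0,0]}'
python3 -m creep '{"hand":[0.4,0.4,0.4,0.4,0.4],"delta_pos":[[0,0,-0.1],[0,0,-0.2],[0,0,-0.25],[0,0,-0.25],[0,0,-0.05]],"twist":[0,0,0,0,0]}'
python3 -c "
from h import *
print(read_state()['joint_pos'])"
python3 -m creep '{"hand":[0.4,0.4,0.4,0.4,0.4],"delta_pos":[[0.1,-0.2,0],[0.1,-0.25,0],[0.1,-0.25,0],[0.1,-0.25,0],[0.1,-0.1,0]],"twist":[0,0,0,0,0]}'
python3 -m creep '{"hand":[0.4,0.4],"delta_pos":[[0,0,0],[0,0,0]],"twist":[0.25,0]}'
python3 -c "
from h import *
print(read_state()['joint_pos'])
for n in('scene','top'): cv2.imwrite(f'pics/{n}3.png',grab_frame(n)[:,:,::-1])
a=cv2.imread('pics/top3.png')[165:295,245:435];cv2.imwrite('pics/c5.png',cv2.resize(a,None,fx=4,fy=4,interpolation=2))"
```

```text
time_s: 15.8
ee_pos: [0.4322, -0.3425, 0.1211]
tcp_rot: [[1.0, -0.001, -0.0], [-0.001, -1.0, 0.0], [-0.0, -0.0, -1.0]]
contact_force: [0.0, -0.7, -0.4]
grip_width: 0.0609
finger_force: 0.0
time_s: 16.3
ee_pos: [0.434, -0.3436, 0.2532]
tcp_rot: [[1.0, -0.001, 0.006], [-0.001, -1.0, -0.004], [0.006, 0.004, -1.0]]
contact_force: [0.4, -0.2, 0.7]
grip_width: 0.0613
finger_force: 0.0
[ 37.92170397  15.1195768   -5.62996115  99.28104901   1.63058996
  65.28641983 -58.24360511]
time_s: 16.8
ee_pos: [0.508, -0.1807, 0.2483]
tcp_rot: [[1.0, 0.003, -0.0], [0.003, -1.0, 0.002], [-0.0, -0.002, -1.0]]
contact_force: [-0.0, -0.8, -0.2]
grip_width: 0.0616
finger_force: 0.0
time_s: 17.0
ee_pos: [0.5074, -0.1842, 0.2479]
tcp_rot: [[0.991, -0.132, -0.001], [-0.132, -0.991, 0.0], [-0.001, -0.0, -1.0]]
contact_force: [-0.5, -0.1, 0.2]
grip_width: 0.0614
finger_force: 0.0
[ 23.19765414  14.56790435 -10.19155439 100.86718802   2.81392913
  64.87588025 -85.4572374 ]
```

View pics/c5.png

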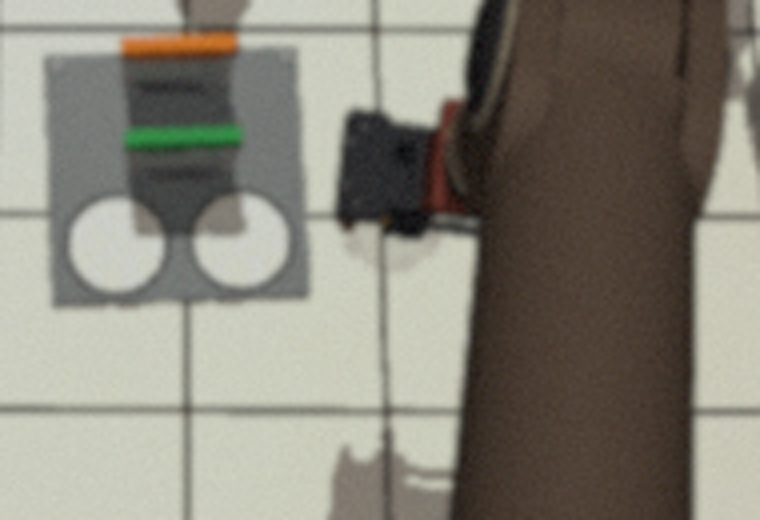

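Top view: both rings are clear now, with crop centres at about (116,244) and (241,240), and the orange band at (122–238, 33–55). I'll measure the rings precisely and twist the tool for the cassette.

```bash
python3 - <<'E'
from h import *
im=cv2.imread("pics/top3.png"); 
b=cv2.resize(im,None,fx=4,fy=4,interpolation=cv2.INTER_CUBIC); g=cv2.cvtColor(b,cv2.COLOR_BGR2GRAY); hsv=cv2.cvtColor(b,cv2.COLOR_BGR2HSV)
u=lambda p:((p[0]+.5)/4-.5,(p[1]+.5)/4-.5)
f=lambda p:(p[0]+980,p[1]+660)
m=cv2.inRange(g,135,255); k=np.zeros_like(m); k[660+165:660+297,980+60:980+300]=255; m&=k
for c in cv2.findContours(m,cv2.RETR_EXTERNAL,cv2.CHAIN_APPROX_NONE)[0]:
    if cv2.contourArea(c)<2000: continue
    P=np.array([onz("top",u(p),.006)[:2]*1000 for p in cv2.convexHull(c)[:,0]]).astype(np.float32)
    print("ring",cv2.minEnclosingCircle(P),cv2.fitEllipse(P))
for n,lo,hi,y0,y1 in(("or",(3,120,80),(18,255,255),680,730),("gr",(45,100,40),(85,255,255),770,830)):
    m=cv2.inRange(hsv,lo,hi); k=np.zeros_like(m);k[y0:y1,1080:1240]=255;m&=k
    c=max(cv2.findContours(m,cv2.RETR_EXTERNAL,cv2.CHAIN_APPROX_NONE)[0],key=cv2.contourArea)
    P=np.array([onz("top",u(p[0]),.106)[:2]*1000 for p in c]).astype(np.float32);print(n,cv2.minAreaRect(P))
# stand: 4x contour + slot lip lines
k=np.zeros_like(g);k[880:1040,620:820]=255;m=cv2.inRange(g,0,90)&k
c=cv2.convexHull(max(cv2.findContours(m,cv2.RETR_EXTERNAL,cv2.CHAIN_APPROX_NONE)[0],key=cv2.contourArea))
P=np.array([onz("top",u(p[0]),.006)[:2]*1000 for p in c]).astype(np.float32);print("stand",cv2.minAreaRect(P))
cv2.imwrite("pics/c6.png",cv2.resize(im[222:260,155:203],None,fx=14,fy=14,interpolation=2))
E
python3 -m creep '{"hand":[0.4,0.4,0.4,0.4,0.4],"delta_pos":[[0,0,0],[0,0,0],[0,0,0],[0,0,0],[0,0,0]],"twist":[-0.2775,-0.2775,-0.2775,-0.2775,-0.2775]}'
python3 -m creep '{"hand":[0.4,0.4,0.4,0.4,0.4],"delta_pos":[[0,0,0],[0,0,0],[0,0,0],[0,0,0],[0,0,0]],"twist":[-0.2775,-0.2775,-0.2775,-0.2775,-0.2775]}'
python3 -m creep '{"hand":[0.4,0.4,0.4,0.4],"delta_pos":[[0,0,0],[0,0,0],[0,0,0],[0,0,0]],"twist":[-0.2775,-0.2775,0,0]}'
```

```text
ring ((536.8298950195312, 33.450382232666016), 38.05009078979492) ((536.4775390625, 33.84114074707031), (73.63878631591797, 75.66658782958984), 126.90335845947266)
ring ((540.4052124023438, -62.56952667236328), 38.293392181396484) ((540.0747680664062, -63.45361328125), (72.48593139648438, 76.3492660522461), 47.33363342285156)
or ((666.4697875976562, -12.674766540527344), (20.348400115966797, 83.13488006591797), 3.7805187702178955)
gr ((597.5673828125, -15.261425018310547), (17.062084197998047, 83.08401489257812), 2.3163836002349854)
stand ((490.1267395019531, 326.5079040527344), (68.13629913330078, 106.9180908203125), 0.2594474256038666)
time_s: 17.6
ee_pos: [0.5069, -0.1859, 0.2485]
tcp_rot: [[0.824, 0.566, -0.0], [0.566, -0.824, -0.0], [-0.0, -0.0, -1.0]]
contact_force: [0.3, 0.8, 0.1]
grip_width: 0.0616
finger_force: 0.0
time_s: 18.1
ee_pos: [0.5069, -0.1859, 0.2485]
tcp_rot: [[0.24, 0.971, -0.0], [0.971, -0.24, -0.0], [-0.0, -0.0, -1.0]]
contact_force: [0.2, 0.4, 0.6]
grip_width: 0.0616
finger_force: 0.0
time_s: 18.5
ee_pos: [0.507, -0.1857, 0.2486]
tcp_rot: [[-0.037, 0.999, -0.0], [0.999, 0.037, -0.0], [-0.0, -0.0, -1.0]]
contact_force: [0.2, -0.6, -0.5]
grip_width: 0.0616
finger_force: 0.0
```

View pics/c6.png

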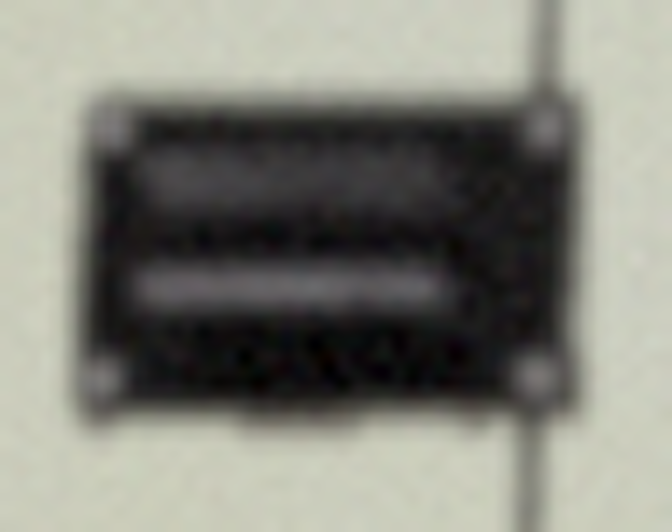

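```bash
python3 - <<'E'
from h import *
np.set_printoptions(precision=4,suppress=True)
u=lambda p:((p[0]+.5)/14-.5+155,(p[1]+.5)/14-.5+222)
B=np.array([onz("top",u(p),.006) for p in[(112,127),(545,125),(537,378),(97,378)]]);print(B.mean(0),B)
L=np.array([onz("top",u(p),.046) for p in[(135,305),(455,303)]]);print("front lip outer",L)
L=np.array([onz("top",u(p),.046) for p in[(145,150),(440,150)]]);print("back lip",L)
i=lambda q:((q-[155,222]+.5)*14-.5)
for x in(-.013,-.007,.007,.013):
    for y in(-.032,.032):
        print(x,y,i(proj("top",[.491+x,.3265+y,.046 if abs(x)>.01 else .034])))
E
```

```text
[0.4927 0.3281 0.006 ] [[0.5201 0.376  0.006 ]
 [0.521  0.2805 0.006 ]
 [0.465  0.2799 0.006 ]
 [0.4645 0.3761 0.006 ]]
front lip outer [[0.4747 0.3588 0.046 ]
 [0.4755 0.2907 0.046 ]]
back lip [[0.5081 0.3586 0.046 ]
 [0.5084 0.2954 0.046 ]]
-0.013 -0.032 [437.5878 291.2385]
-0.013 0.032 [137.3641 289.7923]
-0.007 -0.032 [449.652  271.8689]
-0.007 0.032 [152.2404 270.4495]
0.007 -0.032 [452.6412 207.3933]
0.007 0.032 [155.8705 206.0115]
0.013 -0.032 [443.2324 170.5083]
0.013 0.032 [144.2198 169.1338]
```

```bash
python3 -c "
from h import *
print(onz('scene',(197,210),0),onz('top',(295,141),0),read_state()['joint_pos'])"
python3 -m creep '{"hand":[0.2,0.2,0.2,0.2,0.2],"delta_pos":[[0.12,0.12,0],[0.2,0.2,0],[0.2,0.2,0],[0.2,0.2,0],[0.2,0.2,0]],"twist":[0,0,0,0,0]}' 30
python3 -m creep '{"hand":[0.2,0.2,0.2,0.2,0.2],"delta_pos":[[0.12,0.12,0],[0.072,0.078,0],[0,0,0],[0,0,0],[0,0,0]],"twist":[0,0,0,0,0]}'
```

```text
[ 0.85747481 -0.0454846   0.        ] [ 0.81697689 -0.0339529   0.        ] [ 35.61116276  16.01867125 -25.35268207 100.04459179   7.45848633
  65.60622089  10.14275144]
time_s: 19.0
ee_pos: [0.6406, -0.0407, 0.2487]
tcp_rot: [[-0.037, 0.999, 0.0], [0.999, 0.037, -0.0], [-0.0, 0.0, -1.0]]
contact_force: [-0.2, 0.7, -0.3]
grip_width: 0.0525
finger_force: 0.0
time_s: 19.5
ee_pos: [0.6676, -0.0131, 0.2488]
tcp_rot: [[-0.038, 0.999, -0.0], [0.999, 0.038, -0.001], [-0.001, -0.0, -1.0]]
contact_force: [-0.8, -1.1, 0.8]
grip_width: 0.0525
finger_force: 0.0
```

```bash
python3 -m creep '{"hand":[0.2,0.2,0.2,0.2,0.2],"delta_pos":[[0,0.005,0.15],[0,0,0.3],[0,0,0.3],[0,0,0.2],[0,0,0.13]],"twist":[0,0,0,0,0]}'
python3 -m creep '{"hand":[0.2,0.2,0.2],"delta_pos":[[0,0,0.09],[0,0,0.05],[0,0,0]],"twist":[0,0,0]}'
python3 -m creep '{"hand":[-0.2,-0.4,-0.6,-0.7,-0.75],"delta_pos":[[0,0,0],[0,0,0],[0,0,0],[0,0,0],[0,0,0]],"twist":[0,0,0,0,0]}' 10
python3 -m creep '{"hand":[-1,-1,-1,-1,-1],"delta_pos":[[0,0,0],[0,0,0],[0,0,0],[0,0,0],[0,0,0]],"twist":[0,0,0,0,0]}'
```

```text
time_s: 20.0
ee_pos: [0.667, -0.0135, 0.0842]
tcp_rot: [[-0.038, 0.999, -0.003], [0.999, 0.038, -0.001], [-0.001, -0.003, -1.0]]
contact_force: [0.9, 0.7, 0.4]
grip_width: 0.0527
finger_force: 0.0
time_s: 20.3
ee_pos: [0.6687, -0.0121, 0.0655]
tcp_rot: [[-0.04, 0.999, -0.0], [0.999, 0.04, -0.0], [-0.0, -0.0, -1.0]]
contact_force: [-1.2, 0.7, -0.0]
grip_width: 0.0527
finger_force: 0.0
time_s: 20.8
ee_pos: [0.6691, -0.0115, 0.0661]
tcp_rot: [[-0.041, 0.999, 0.001], [0.999, 0.041, -0.0], [-0.0, 0.001, -1.0]]
contact_force: [-0.8, -0.0, -0.0]
grip_width: 0.0162
finger_force: 0.0
time_s: 21.3
ee_pos: [0.669, -0.0115, 0.0659]
tcp_rot: [[-0.041, 0.999, 0.0], [0.999, 0.041, -0.0], [-0.0, 0.0, -1.0]]
contact_force: [0.1, 0.6, 1.8]
grip_width: 0.01
finger_force: 10.0
```

```bash
python3 -m creep '{"hand":[-1,-1,-1,-1,-1],"delta_pos":[[0,0,0],[0,0,-0.03],[0,0,-0.06],[0,0,-0.1],[0,0,-0.12]],"twist":[0,0,0,0,0]}' 25
python3 -m creep '{"hand":[-1,-1,-1,-1,-1],"delta_pos":[[0,0,-0.15],[0,0,-0.15],[0,0,-0.12],[0,0,-0.1],[0,0,0]],"twist":[0,0,0,0,0]}'
```

```text
time_s: 21.8
ee_pos: [0.6687, -0.0115, 0.1133]
tcp_rot: [[-0.041, 0.999, -0.001], [0.999, 0.041, 0.0], [0.0, -0.001, -1.0]]
contact_force: [0.1, -0.8, -0.6]
grip_width: 0.01
finger_force: 25.0
time_s: 22.3
ee_pos: [0.6702, -0.0112, 0.1935]
tcp_rot: [[-0.041, 0.999, 0.005], [0.999, 0.041, 0.0], [-0.0, 0.005, -1.0]]
contact_force: [0.6, 0.7, -0.4]
grip_width: 0.0097
finger_force: 25.0
```

```bash
python3 -m creep '{"hand":[-1,-1,-1,-1,-1],"delta_pos":[[0.08,-0.04,0],[0.15,-0.07,0],[0.21,-0.1,0],[0.21,-0.1,0],[0.21,-0.1,0]],"twist":[0,0,0,0,0]}'
python3 -m creep '{"hand":[-1,-1,-1,-1,-1],"delta_pos":[[0.21,-0.1,0],[0.21,-0.1,0],[0.21,-0.1,0],[0.21,-0.1,0],[0.21,-0.1,0]],"twist":[0,0,0,0,0]}'
python3 -m creep '{"hand":[-1,-1,-1,-1,-1],"delta_pos":[[0.21,-0.1,0],[0.12,-0.06,0],[0.06,-0.02,0],[0,0,0],[0,0,0]],"twist":[0,0,0,0,0]}'
python3 -m creep '{"hand":[-1,-1,-1],"delta_pos":[[0,0,0],[0,0,0],[0,0,0]],"twist":[0.067,0,0]}'
python3 - <<'E'
from h import *
s=read_state();print(s["ee_pos"],s["tcp_rot"])
for n in("scene","top"): cv2.imwrite(f"pics/{n}4.png",grab_frame(n)[:,:,::-1])
a=cv2.resize(cv2.imread("pics/scene4.png")[200:330,170:290],None,fx=4.5,fy=4.5,interpolation=2)[:540,:]
b=cv2.resize(cv2.imread("pics/top4.png")[200:270,150:210],None,fx=4.3,fy=4.3,interpolation=2)
c=np.zeros((540,798,3),np.uint8);c[:a.shape[0],:540]=a[:,:540];c[:b.shape[0],540:540+b.shape[1]]=b
cv2.imwrite("pics/c7.png",c)
E
```

```text
time_s: 22.8
ee_pos: [0.6, 0.1167, 0.1888]
tcp_rot: [[-0.041, 0.999, -0.002], [0.999, 0.041, -0.0], [0.0, -0.002, -1.0]]
contact_force: [0.5, 0.6, -1.7]
grip_width: 0.01
finger_force: 25.0
time_s: 23.3
ee_pos: [0.5184, 0.2706, 0.189]
tcp_rot: [[-0.042, 0.999, -0.002], [0.999, 0.042, -0.001], [-0.001, -0.002, -1.0]]
contact_force: [0.6, 0.2, -1.5]
grip_width: 0.0102
finger_force: 25.0
time_s: 23.8
ee_pos: [0.4918, 0.3253, 0.1896]
tcp_rot: [[-0.04, 0.999, -0.001], [0.999, 0.04, -0.001], [-0.001, -0.001, -1.0]]
contact_force: [0.4, 0.6, -1.0]
grip_width: 0.0099
finger_force: 25.0
time_s: 24.1
ee_pos: [0.4921, 0.3253, 0.19]
tcp_rot: [[-0.005, 1.0, -0.0], [1.0, 0.005, -0.001], [-0.001, -0.0, -1.0]]
contact_force: [0.6, 1.0, -1.4]
grip_width: 0.0104
finger_force: 25.0
[0.4921457  0.32526975 0.19004373] [[-4.69373075e-03  9.99988984e-01 -8.19665078e-06]
 [ 9.99988798e-01  4.69372487e-03 -6.10416992e-04]
 [-6.10371795e-04 -1.10616920e-05 -9.99999814e-01]]
```

View pics/c7.png

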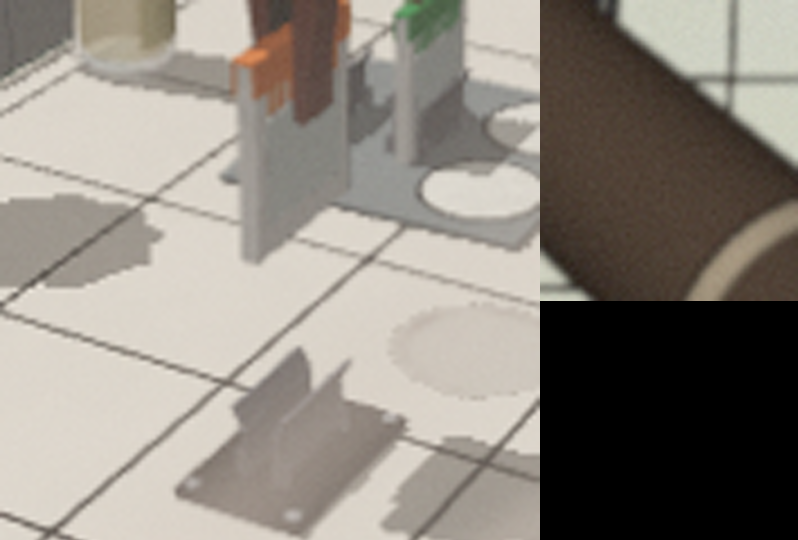

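```bash
python3 - <<'E'
from h import *
u=lambda p:((p[0]+.5)/4.5-.5+170,(p[1]+.5)/4.5-.5+200)
for p in[(243,258),(259,264),(349,190)]: print(onz("scene",u(p),.130))
for p in[(233,61),(250,66),(351,2)]: print("top",onz("scene",u(p),.230))
y=.3253
for q in[(.4871,y+.042,.13),(.4971,y+.042,.13),(.4871,y-.042,.13)]:
    v=proj("scene",q);print((v-[170,200]+.5)*4.5-.5)
E
```

```text
[0.49622343 0.36475606 0.13      ]
[0.48691423 0.36590562 0.13      ]
[0.4877595  0.28231483 0.13      ]
top [0.49649657 0.36871282 0.23      ]
top [0.48721623 0.36953434 0.23      ]
top [0.48521958 0.2847632  0.23      ]
[257.02526073 265.20900845]
[238.38473817 259.90095856]
[349.16831461 191.12435184]
```

```bash
python3 -m creep '{"hand":[-1,-1,-1,-1,-1],"delta_pos":[[0.017,0,0.05],[0,0,0.12],[0,0,0.14],[0,0,0.12],[0,0,0.06]],"twist":[0,0,0,0,0]}'
python3 -m creep '{"hand":[-1,-1,-1],"delta_pos":[[0,0,0.03],[0,0,0.02],[0,0,0]],"twist":[0,0,0]}'
python3 -m creep '{"hand":[-1,-1,-1,-1],"delta_pos":[[0,0,0.04],[0,0,0.04],[0,0,0.02],[0,0,0]],"twist":[0,0,0,0]}'
```

```text
time_s: 24.7
ee_pos: [0.4906, 0.3285, 0.1146]
tcp_rot: [[-0.006, 1.0, -0.002], [1.0, 0.006, -0.001], [-0.001, -0.002, -1.0]]
contact_force: [-0.1, -0.5, -1.1]
grip_width: 0.0098
finger_force: 25.0
time_s: 25.0
ee_pos: [0.4916, 0.3293, 0.1094]
tcp_rot: [[-0.006, 1.0, 0.0], [1.0, 0.006, 0.0], [0.0, 0.0, -1.0]]
contact_force: [1.0, -0.3, -0.7]
grip_width: 0.01
finger_force: 25.0
time_s: 25.4
ee_pos: [0.4915, 0.3289, 0.0938]
tcp_rot: [[-0.006, 1.0, -0.0], [1.0, 0.006, -0.0], [-0.0, -0.0, -1.0]]
contact_force: [0.5, 1.3, -1.2]
grip_width: 0.0102
finger_force: 25.0
```

```bash
python3 -m creep '{"hand":[-1,-1,-1,-1,-1],"delta_pos":[[0,0,0.03],[0,0,0.03],[0,0,0.03],[0,0,0],[0,0,0]],"twist":[0,0,0,0,0]}'
python3 -m creep '{"hand":[-1,-1,-1,-1,-1],"delta_pos":[[0,0,0.03],[0,0,0.03],[0,0,0.02],[0,0,0],[0,0,0]],"twist":[0,0,0,0,0]}'
```

```text
time_s: 25.9
ee_pos: [0.4916, 0.3289, 0.0805]
tcp_rot: [[-0.006, 1.0, 0.0], [1.0, 0.006, -0.0], [-0.0, 0.0, -1.0]]
contact_force: [2.2, -0.5, -1.7]
grip_width: 0.0098
finger_force: 25.0
time_s: 26.4
ee_pos: [0.4916, 0.3289, 0.0686]
tcp_rot: [[-0.006, 1.0, 0.0], [1.0, 0.006, -0.0], [-0.0, 0.0, -1.0]]
contact_force: [3.1, -1.2, -2.9]
grip_width: 0.01
finger_force: 25.0
```

```bash
python3 -m creep '{"hand":[-1,-1,-1],"delta_pos":[[0,0.012,0],[0,0,0],[0,0,0]],"twist":[0,0,0]}'
python3 -m creep '{"hand":[-1,-1,-1,-1],"delta_pos":[[0,0,0.012],[0,0,0.01],[0,0,0],[0,0,0]],"twist":[0,0,0,0]}'
```

```text
time_s: 26.7
ee_pos: [0.4928, 0.3291, 0.0687]
tcp_rot: [[-0.006, 1.0, -0.001], [1.0, 0.006, -0.0], [-0.0, -0.001, -1.0]]
contact_force: [-0.4, 0.9, -1.2]
grip_width: 0.01
finger_force: 25.0
time_s: 27.1
ee_pos: [0.4932, 0.3292, 0.0658]
tcp_rot: [[-0.006, 1.0, 0.0], [1.0, 0.006, -0.0], [-0.0, 0.0, -1.0]]
contact_force: [-1.7, -1.0, 4.6]
grip_width: 0.0098
finger_force: 25.0
```

The cassette is on the slot floor. I'll check the centring before release.

```bash
python3 - <<'E'
from h import *
a=grab_frame("scene")[:,:,::-1];cv2.imwrite("pics/scene5.png",a)
cv2.imwrite("pics/c8.png",cv2.resize(a[235:325,195:285],None,fx=6.6,fy=6.6,interpolation=2))
print(read_state()["ee_pos"])
E
```

```text
[0.49315557 0.3292098  0.06582102]
```

View pics/c8.png

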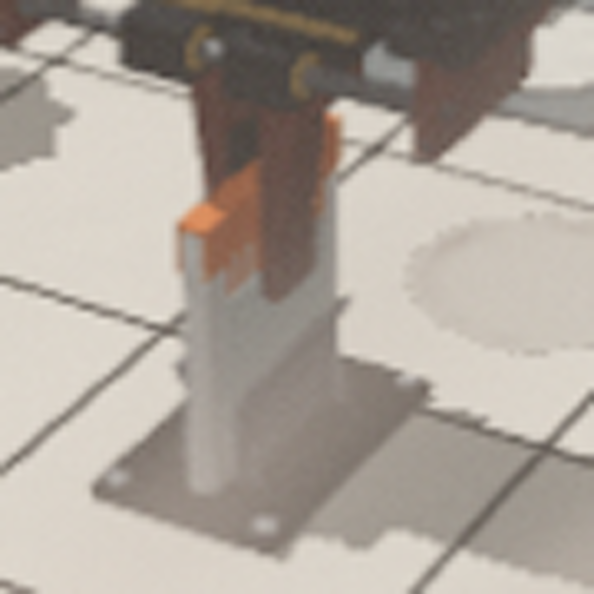

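```bash
python3 - <<'E'
from h import *
u=lambda p:((p[0]+.5)/6.6-.5+195,(p[1]+.5)/6.6-.5+235)
for n,p,z in[("plate L",(92,489),.006),("plate B",(282,560),.004),("plate R",(432,383),.005),("boltL",(117,478),.006),("boltB",(264,524),.006),("boltR",(408,381),.006),("cas+ back",(188,486),.006),("cas+ front",(214,495),.006),("cas top+ ",(200,234),.106),("lip far",(349,298),.046),("cas top + L",(178,228),.106),("cas top far right",(340,120),.106)]: print(n,onz("scene",u(p),z).round(4))
i=lambda q:((proj("scene",q)-[195,235]+.5)*6.6-.5).round(0)
for y in(.325,.329): print(y,"near bottom",i([.488,y+.042,.006]),i([.498,y+.042,.006]),"topnear",i([.488,y+.042,.106]),"top far",i([.488,y-.042,.106]),i([.498,y-.042,.106]))
for y in(.325,.328): print("plate",[i([.492+a,y+b,.006]) for a,b in((.035,.055),(-.035,.055),(-.035,-.055))])
E
```

```text
plate L [0.5238 0.3871 0.006 ]
plate B [0.4514 0.3877 0.004 ]
plate R [0.4579 0.2761 0.005 ]
boltL [0.5201 0.3778 0.006 ]
boltB [0.4649 0.3762 0.006 ]
boltR [0.465  0.2804 0.006 ]
cas+ back [0.4975 0.3702 0.006 ]
cas+ front [0.4874 0.3704 0.006 ]
cas top+  [0.488  0.3739 0.106 ]
lip far [0.4773 0.2996 0.046 ]
cas top + L [0.4959 0.3742 0.106 ]
cas top far right [0.487  0.2884 0.106 ]
0.325 near bottom [218. 489.] [192. 481.] topnear [212. 224.] top far [346. 113.] [320. 106.]
0.329 near bottom [211. 495.] [185. 487.] topnear [205. 230.] top far [340. 118.] [314. 111.]
plate [array([ 96., 475.]), array([279., 537.]), array([443., 373.])]
plate [array([ 91., 480.]), array([274., 542.]), array([439., 377.])]
```

Bolts give the stand centre at about (0.4925, 0.3285), and the cassette centre is at y≈0.3285–0.330, within 1 mm. I'll release it and go for the bottles.

```bash
python3 -m creep '{"hand":[-0.6,-0.4,-0.2,0,0.2],"delta_pos":[[0,0,0],[0,0,0],[0,0,0],[0,0,0],[0,0,0]],"twist":[0,0,0,0,0]}' 
python3 -m creep '{"hand":[0.2,0.2,0.2,0.2,0.2],"delta_pos":[[0,0,0],[0,0,-0.05],[0,0,-0.15],[0,0,-0.25],[0,0,-0.3]],"twist":[0,0,0,0,0]}'
python3 -m creep '{"hand":[0.4,0.4,0.4,0.4,0.4],"delta_pos":[[0,0,-0.3],[0,0,-0.2],[0,0,0],[0,0,0],[0,0,0]],"twist":[0,0,0.274,0.274,0.274]}'
python3 -m creep '{"hand":[0.4,0.4,0.4,0.4,0.4],"delta_pos":[[0,0,0],[0,0,0],[0,0,0],[0,0,0],[0,0,0]],"twist":[0.274,0.274,0.274,0.274,0.274]}'
python3 -m creep '{"hand":[0.4,0.4,0.4,0.4,0.4],"delta_pos":[[0,0,0],[0,0,0],[0,0,0],[0,0,0],[0,0,0]],"twist":[0.274,0.274,0.274,0,0]}'
```

```text
time_s: 27.65
ee_pos: [0.4932, 0.3291, 0.0653]
tcp_rot: [[-0.006, 1.0, -0.0], [1.0, 0.006, -0.0], [-0.0, -0.0, -1.0]]
contact_force: [0.2, 0.2, 0.7]
grip_width: 0.0463
finger_force: 0.0
time_s: 28.15
ee_pos: [0.4924, 0.3285, 0.1785]
tcp_rot: [[-0.006, 1.0, -0.002], [1.0, 0.006, -0.001], [-0.001, -0.002, -1.0]]
contact_force: [1.2, -0.5, 0.2]
grip_width: 0.0526
finger_force: 0.0
time_s: 28.65
ee_pos: [0.4932, 0.3291, 0.254]
tcp_rot: [[0.417, 0.909, 0.001], [0.909, -0.417, 0.001], [0.001, 0.001, -1.0]]
contact_force: [0.4, -1.2, 0.4]
grip_width: 0.0613
finger_force: 0.0
time_s: 29.15
ee_pos: [0.493, 0.3292, 0.2536]
tcp_rot: [[0.912, 0.411, 0.0], [0.411, -0.912, 0.0], [0.0, -0.0, -1.0]]
contact_force: [0.2, -0.1, 0.4]
grip_width: 0.0614
finger_force: 0.0
time_s: 29.65
ee_pos: [0.493, 0.3293, 0.2534]
tcp_rot: [[1.0, 0.003, 0.0], [0.003, -1.0, 0.0], [0.0, -0.0, -1.0]]
contact_force: [-0.4, -0.1, 1.0]
grip_width: 0.0614
finger_force: 0.0
```

```bash
python3 -m creep '{"hand":[0.4,0.4,0.4,0.4,0.4],"delta_pos":[[0,0.15,0],[0.03,0.3,0],[0.03,0.3,0],[0.03,0.3,0],[0.03,0.3,0]],"twist":[0,0,0,0,0]}' 
python3 -m creep '{"hand":[0.4,0.4,0.4,0.4,0.4],"delta_pos":[[0.03,0.3,0],[0.03,0.3,0],[0.015,0.3,0],[0,0.3,0],[0,0.3,0]],"twist":[0,0,0,0,0]}' 
python3 -m creep '{"hand":[0.4,0.4,0.4,0.4,0.4],"delta_pos":[[0,0.3,0],[0,0.3,0],[0,0.3,0],[0,0.3,0],[0,0.3,0]],"twist":[0,0,0,0,0]}' 
python3 -m creep '{"hand":[0.4,0.4,0.4,0.4],"delta_pos":[[0,0.13,0],[0,0,0],[0,0,0],[0,0,0]],"twist":[0,0,0,0]}' 
python3 - <<'E'
from h import *
for n in("scene","top"): cv2.imwrite(f"pics/{n}6.png",grab_frame(n)[:,:,::-1])
print(read_state()["ee_pos"])
a=cv2.imread("pics/top6.png")[160:280,150:330]; b=cv2.imread("pics/scene6.png")[150:330,200:380]
cv2.imwrite("pics/c9.png",np.hstack([cv2.resize(b,(400,400),interpolation=2),cv2.copyMakeBorder(cv2.resize(a,(400,267),interpolation=2),0,133,0,0,0)]))
E
```

```text
time_s: 30.15
ee_pos: [0.5108, 0.1249, 0.2533]
tcp_rot: [[1.0, 0.003, 0.0], [0.003, -1.0, 0.0], [0.0, -0.0, -1.0]]
contact_force: [1.3, -0.6, 0.1]
grip_width: 0.0615
finger_force: 0.0
time_s: 30.65
ee_pos: [0.5216, -0.1002, 0.2533]
tcp_rot: [[1.0, 0.003, 0.001], [0.003, -1.0, -0.0], [0.001, 0.0, -1.0]]
contact_force: [1.3, 0.0, 0.1]
grip_width: 0.0614
finger_force: 0.0
time_s: 31.15
ee_pos: [0.5213, -0.3252, 0.2532]
tcp_rot: [[1.0, 0.003, 0.0], [0.003, -1.0, 0.0], [0.0, -0.0, -1.0]]
contact_force: [0.6, 0.2, -0.1]
grip_width: 0.0614
finger_force: 0.0
time_s: 31.55
ee_pos: [0.522, -0.3412, 0.253]
tcp_rot: [[1.0, 0.002, 0.0], [0.002, -1.0, 0.001], [0.0, -0.001, -1.0]]
contact_force: [-0.7, 0.1, -0.0]
grip_width: 0.0613
finger_force: 0.0
[ 0.522011   -0.34127181  0.25318033]
```

View pics/c9.png

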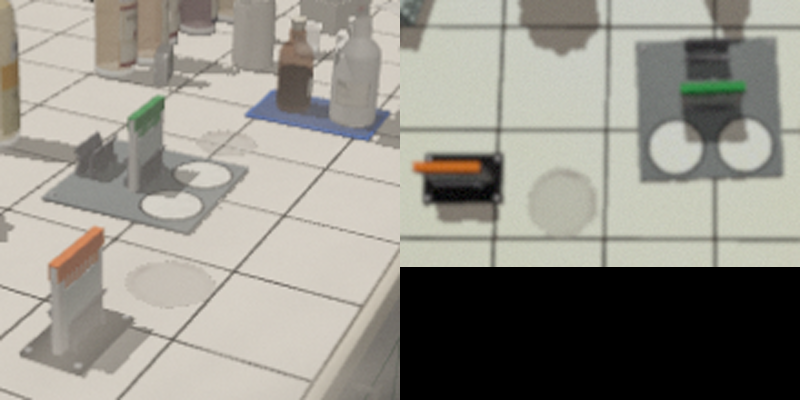

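The orange cassette stands upright in the stand, the green one is untouched, and both bottles are on the mat. Now the brown bottle.

```bash
python3 - <<'E'
from h import *
b=cv2.resize(cv2.imread("pics/top6.png"),None,fx=4,fy=4,interpolation=cv2.INTER_CUBIC);h=cv2.cvtColor(b,cv2.COLOR_BGR2HSV)
m=cv2.inRange(h,(3,120,80),(18,255,255));m[:900]=0;m[980:]=0;m[:,:600]=0;m[:,820:]=0
c=max(cv2.findContours(m,0,1)[0],key=cv2.contourArea)
print(cv2.minAreaRect(np.array([onz("top",((p[0][0]+.5)/4-.5,(p[0][1]+.5)/4-.5),.106)[:2]*1000 for p in c]).astype(np.float32)))
E
python3 -m creep '{"hand":[0.4,0.4,0.4,0.4,0.4],"delta_pos":[[0.01,0.008,0.1],[0,0,0.25],[0,0,0.25],[0,0,0.2],[0,0,0.1]],"twist":[0,0,0,0,0]}' 30
python3 -m creep '{"hand":[0.4,0.4,0,-0.5,-1],"delta_pos":[[0,0,0.055],[0,0,0],[0,0,0],[0,0,0],[0,0,0]],"twist":[0,0,0,0,0]}'
python3 -m creep '{"hand":[-1,-1,-1,-1,-1],"delta_pos":[[0,0,0],[0,0,0],[0,0,0],[0,0,0],[0,0,0]],"twist":[0,0,0,0,0]}'
```

```text
((491.4154968261719, 325.86749267578125), (18.0765323638916, 86.86703491210938), 0.2730279862880707)
time_s: 32.15
ee_pos: [0.5215, -0.3425, 0.1143]
tcp_rot: [[1.0, -0.0, -0.004], [-0.0, -1.0, 0.002], [-0.004, -0.002, -1.0]]
contact_force: [0.3, 0.9, -0.1]
grip_width: 0.0617
finger_force: 0.0
time_s: 32.65
ee_pos: [0.5236, -0.3445, 0.111]
tcp_rot: [[1.0, -0.002, 0.002], [-0.002, -1.0, -0.001], [0.002, 0.001, -1.0]]
contact_force: [-0.1, 0.9, 0.1]
grip_width: 0.0407
finger_force: 0.0
time_s: 33.15
ee_pos: [0.5235, -0.3441, 0.1104]
tcp_rot: [[1.0, -0.001, 0.001], [-0.001, -1.0, -0.0], [0.001, 0.0, -1.0]]
contact_force: [-1.1, 1.7, 5.8]
grip_width: 0.0327
finger_force: 30.0
```

```bash
python3 -m creep '{"hand":[-1,-1,-1,-1,-1],"delta_pos":[[0,0,-0.05],[0,0,-0.1],[0,0,-0.13],[0,0,-0.11],[0,0,-0.08]],"twist":[0,0,0,0,0]}'
python3 -m creep '{"hand":[-1,-1,-1,-1,-1],"delta_pos":[[0,-0.07,0],[0.02,-0.13,0],[0.03,-0.18,0],[0.03,-0.2,0],[0.02,-0.2,0]],"twist":[0,0,0,0,0]}'
python3 -m creep '{"hand":[-1,-1,-1,-1,-1],"delta_pos":[[0,-0.2,0],[0,-0.2,0],[0,-0.2,0],[0,-0.2,0],[0,-0.14,0]],"twist":[0,0,0,0,0]}'
python3 -m creep '{"hand":[-1,-1,-1,-1,-1],"delta_pos":[[0,-0.1,0],[0,-0.05,0],[0,0,0],[0,0,0],[0,0,0]],"twist":[0,0,0,0,0]}'
```

```text
time_s: 33.65
ee_pos: [0.5231, -0.3445, 0.182]
tcp_rot: [[1.0, -0.002, 0.001], [-0.002, -1.0, -0.001], [0.001, 0.001, -1.0]]
contact_force: [-0.4, -1.1, -2.8]
grip_width: 0.0328
finger_force: 29.9
time_s: 34.15
ee_pos: [0.5377, -0.225, 0.1793]
tcp_rot: [[1.0, -0.001, -0.001], [-0.001, -1.0, 0.001], [-0.001, -0.001, -1.0]]
contact_force: [-0.1, 0.9, -3.8]
grip_width: 0.0327
finger_force: 29.9
time_s: 34.65
ee_pos: [0.5374, -0.0828, 0.1795]
tcp_rot: [[1.0, 0.001, -0.001], [0.001, -1.0, 0.001], [-0.001, -0.001, -1.0]]
contact_force: [0.2, -0.7, -3.1]
grip_width: 0.0322
finger_force: 29.9
time_s: 35.15
ee_pos: [0.5383, -0.0651, 0.1801]
tcp_rot: [[1.0, -0.003, -0.0], [-0.003, -1.0, -0.001], [-0.0, 0.001, -1.0]]
contact_force: [-0.5, -0.4, -3.4]
grip_width: 0.0329
finger_force: 29.9
```

```bash
python3 -m creep '{"hand":[-1,-1,-1,-1,-1],"delta_pos":[[0,-0.017,0.06],[0,0,0.12],[0,0,0.12],[0,0,0.08],[0,0,0.04]],"twist":[0,0,0,0,0]}'
python3 -m creep '{"hand":[-1,-1,-1],"delta_pos":[[0,0,0.01],[0,0,0],[0,0,0]],"twist":[0,0,0]}'
```

```text
time_s: 35.65
ee_pos: [0.5376, -0.0614, 0.1156]
tcp_rot: [[1.0, -0.002, -0.002], [-0.002, -1.0, 0.0], [-0.002, -0.0, -1.0]]
contact_force: [-0.3, -0.1, -3.9]
grip_width: 0.0325
finger_force: 29.9
time_s: 35.95
ee_pos: [0.5389, -0.0612, 0.1163]
tcp_rot: [[1.0, -0.002, 0.001], [-0.002, -1.0, -0.0], [0.001, 0.0, -1.0]]
contact_force: [-0.1, -0.4, -3.6]
grip_width: 0.0328
finger_force: 29.9
```

```bash
python3 -m creep '{"hand":[-1,-1,-1],"delta_pos":[[0,0,0.01],[0,0,0],[0,0,0]],"twist":[0,0,0]}'
```

```text
time_s: 36.25
ee_pos: [0.5385, -0.0611, 0.1144]
tcp_rot: [[1.0, -0.002, 0.0], [-0.002, -1.0, -0.0], [0.0, 0.0, -1.0]]
contact_force: [-0.5, 0.2, -3.2]
grip_width: 0.0325
finger_force: 29.9
```

```bash
python3 -m creep '{"hand":[-1,-1,-1],"delta_pos":[[0,0.007,0.012],[0,0,0.004],[0,0,0]],"twist":[0,0,0]}'
```

```text
time_s: 36.55
ee_pos: [0.5388, -0.0622, 0.1124]
tcp_rot: [[1.0, -0.002, 0.001], [-0.002, -1.0, -0.0], [0.001, 0.0, -1.0]]
contact_force: [-1.6, 0.8, 3.4]
grip_width: 0.033
finger_force: 30.0
```

```bash
python3 -m creep '{"hand":[-0.2,0,0.2,0.4,0.4],"delta_pos":[[0,0,0],[0,0,0],[0,0,0],[0,0,0],[0,0,0]],"twist":[0,0,0,0,0]}'
python3 -m creep '{"hand":[0.4,0.4,0.4,0.4,0.4],"delta_pos":[[0,0,-0.1],[0,0,-0.15],[0,0,-0.2],[0,0,-0.2],[0,0,-0.05]],"twist":[0,0,0,0,0]}'
python3 -m creep '{"hand":[0.4,0.4,0.4,0.4,0.4],"delta_pos":[[-0.06,0.15,0],[-0.1,0.25,0],[-0.11,0.28,0],[-0.11,0.28,0],[-0.11,0.28,0]],"twist":[0,0,0,0,0]}'
python3 -m creep '{"hand":[0.4,0.4,0.4,0.4,0.4],"delta_pos":[[-0.11,0.28,0],[-0.08,0.23,0],[-0.03,0.12,0],[0,0,0],[0,0,0]],"twist":[0,0,0,0,0]}'
python3 -m creep '{"hand":[0.4,0.4],"delta_pos":[[0,0,0],[0,0,0]],"twist":[0,0]}'
python3 - <<'E'
from h import *
for n in("scene","top"): cv2.imwrite(f"pics/{n}7.png",grab_frame(n)[:,:,::-1])
a=cv2.imread("pics/top7.png")[180:260,250:350]; b=cv2.imread("pics/scene7.png")[150:290,240:400]
cv2.imwrite("pics/c10.png",np.hstack([cv2.resize(b,(400,350),interpolation=2),cv2.copyMakeBorder(cv2.resize(a,(400,320),interpolation=2),0,30,0,0,0)]))
E
```

```text
time_s: 37.05
ee_pos: [0.5384, -0.0622, 0.1118]
tcp_rot: [[1.0, -0.002, -0.0], [-0.002, -1.0, -0.0], [-0.0, 0.0, -1.0]]
contact_force: [-0.4, -1.0, -0.2]
grip_width: 0.0608
finger_force: 0.0
time_s: 37.55
ee_pos: [0.5399, -0.0623, 0.2201]
tcp_rot: [[1.0, -0.002, 0.005], [-0.002, -1.0, -0.0], [0.005, 0.0, -1.0]]
contact_force: [0.8, 0.3, 0.3]
grip_width: 0.0617
finger_force: 0.0
time_s: 38.05
ee_pos: [0.4635, -0.2494, 0.2162]
tcp_rot: [[1.0, -0.001, -0.001], [-0.001, -1.0, 0.0], [-0.001, -0.0, -1.0]]
contact_force: [0.6, 0.5, -0.3]
grip_width: 0.0615
finger_force: 0.0
time_s: 38.55
ee_pos: [0.4314, -0.3419, 0.2161]
tcp_rot: [[1.0, -0.002, -0.001], [-0.002, -1.0, 0.001], [-0.001, -0.001, -1.0]]
contact_force: [-0.7, 0.4, -0.2]
grip_width: 0.0616
finger_force: 0.0
time_s: 38.75
ee_pos: [0.4322, -0.3411, 0.2167]
tcp_rot: [[1.0, 0.001, 0.0], [0.001, -1.0, 0.001], [0.0, -0.001, -1.0]]
contact_force: [0.7, 0.1, 0.2]
grip_width: 0.062
finger_force: 0.0
```

View pics/c10.png

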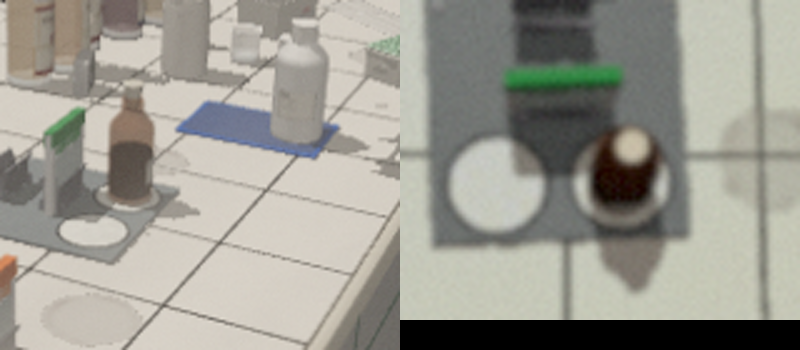

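Brown stands centred on its ring, with its cap at the same pixel as at the start (308,216.5). Now white.

```bash
python3 -m creep '{"hand":[0.4,0.4,0.4,0.4,0.4],"delta_pos":[[0,0.008,0.1],[0,0,0.2],[0,0,0.17],[0,0,0.1],[0,0,0.045]],"twist":[0,0,0,0,0]}' 20
python3 -m creep '{"hand":[0.4,0,-0.5,-1,-1],"delta_pos":[[0,0,0],[0,0,0],[0,0,0],[0,0,0],[0,0,0]],"twist":[0,0,0,0,0]}'
python3 -m creep '{"hand":[-1,-1,-1,-1,-1],"delta_pos":[[0,0,0],[0,0,0],[0,0,0],[0,0,0],[0,0,0]],"twist":[0,0,0,0,0]}'
```

```text
time_s: 39.35
ee_pos: [0.431, -0.3427, 0.1231]
tcp_rot: [[1.0, -0.001, -0.002], [-0.001, -1.0, 0.001], [-0.002, -0.001, -1.0]]
contact_force: [0.8, -0.4, 0.7]
grip_width: 0.0614
finger_force: 0.0
time_s: 39.85
ee_pos: [0.4317, -0.3439, 0.1252]
tcp_rot: [[1.0, -0.002, 0.001], [-0.002, -1.0, -0.001], [0.001, 0.001, -1.0]]
contact_force: [0.0, 1.1, 1.8]
grip_width: 0.0347
finger_force: 20.0
time_s: 40.35
ee_pos: [0.4318, -0.3439, 0.1252]
tcp_rot: [[1.0, -0.002, 0.001], [-0.002, -1.0, -0.0], [0.001, 0.0, -1.0]]
contact_force: [-0.9, 1.2, 5.6]
grip_width: 0.0345
finger_force: 20.0
```

```bash
python3 -m creep '{"hand":[-1,-1,-1,-1,-1],"delta_pos":[[0,0,-0.05],[0,0,-0.1],[0,0,-0.13],[0,0,-0.11],[0,0,-0.08]],"twist":[0,0,0,0,0]}'
python3 -m creep '{"hand":[-1,-1,-1,-1,-1],"delta_pos":[[0,-0.07,0],[0,-0.13,0],[0,-0.19,0],[0,-0.2,0],[0,-0.2,0]],"twist":[0,0,0,0,0]}'
python3 -m creep '{"hand":[-1,-1,-1,-1,-1],"delta_pos":[[0,-0.2,0],[0,-0.2,0],[0,-0.2,0],[0,-0.2,0],[0,-0.2,0]],"twist":[0,0,0,0,0]}'
python3 -m creep '{"hand":[-1,-1,-1,-1,-1],"delta_pos":[[0,-0.2,0],[0,-0.2,0],[0,-0.18,0],[0,-0.1,0],[0,-0.05,0]],"twist":[0,0,0,0,0]}'
python3 -m creep '{"hand":[-1,-1,-1],"delta_pos":[[0,0,0],[0,0,0],[0,0,0]],"twist":[0,0,0]}'
```

```text
time_s: 40.85
ee_pos: [0.4313, -0.3438, 0.196]
tcp_rot: [[1.0, -0.002, 0.0], [-0.002, -1.0, -0.0], [0.0, 0.0, -1.0]]
contact_force: [0.2, 0.1, -2.5]
grip_width: 0.0345
finger_force: 20.0
time_s: 41.35
ee_pos: [0.4307, -0.2231, 0.194]
tcp_rot: [[1.0, -0.001, -0.002], [-0.001, -1.0, 0.001], [-0.002, -0.001, -1.0]]
contact_force: [0.8, -0.4, -2.8]
grip_width: 0.0348
finger_force: 20.0
time_s: 41.85
ee_pos: [0.4307, -0.0733, 0.1942]
tcp_rot: [[1.0, -0.001, -0.002], [-0.001, -1.0, 0.0], [-0.002, -0.0, -1.0]]
contact_force: [0.6, -0.4, -3.2]
grip_width: 0.0349
finger_force: 20.0
time_s: 42.35
ee_pos: [0.4309, 0.0362, 0.1943]
tcp_rot: [[1.0, 0.001, -0.001], [0.001, -1.0, 0.0], [-0.001, -0.0, -1.0]]
contact_force: [0.2, 0.3, -2.6]
grip_width: 0.0345
finger_force: 20.0
time_s: 42.65
ee_pos: [0.4319, 0.0333, 0.1949]
tcp_rot: [[1.0, -0.003, -0.0], [-0.003, -1.0, -0.0], [-0.0, 0.0, -1.0]]
contact_force: [-0.2, -0.5, -2.8]
grip_width: 0.0347
finger_force: 20.0
```

```bash
python3 -m creep '{"hand":[-1,-1,-1,-1,-1],"delta_pos":[[0.08,-0.008,0],[0.15,0,0],[0.19,0,0],[0.16,0,0],[0.08,0,0]],"twist":[0,0,0,0,0]}'
python3 -m creep '{"hand":[-1,-1,-1],"delta_pos":[[0.03,0,0],[0,0,0],[0,0,0]],"twist":[0,0,0]}'
python3 -m creep '{"hand":[-1,-1,-1,-1,-1],"delta_pos":[[0,0,0.06],[0,0,0.12],[0,0,0.12],[0,0,0.08],[0,0,0.04]],"twist":[0,0,0,0,0]}'
python3 -m creep '{"hand":[-1,-1,-1],"delta_pos":[[0,0,0],[0,0,0],[0,0,0]],"twist":[0,0,0]}'
```

```text
time_s: 43.15
ee_pos: [0.5335, 0.0347, 0.1947]
tcp_rot: [[1.0, -0.003, 0.001], [-0.003, -1.0, -0.0], [0.001, 0.0, -1.0]]
contact_force: [-0.7, -0.6, -2.1]
grip_width: 0.0345
finger_force: 20.0
time_s: 43.45
ee_pos: [0.5346, 0.0352, 0.1949]
tcp_rot: [[1.0, -0.002, -0.001], [-0.002, -1.0, -0.0], [-0.001, 0.0, -1.0]]
contact_force: [-0.4, -0.7, -3.3]
grip_width: 0.0345
finger_force: 20.0
time_s: 43.95
ee_pos: [0.5345, 0.0353, 0.1308]
tcp_rot: [[1.0, -0.001, -0.002], [-0.001, -1.0, -0.0], [-0.002, 0.0, -1.0]]
contact_force: [-0.4, -0.1, -2.4]
grip_width: 0.0348
finger_force: 20.0
time_s: 44.25
ee_pos: [0.5361, 0.0354, 0.1328]
tcp_rot: [[1.0, -0.002, 0.001], [-0.002, -1.0, 0.0], [0.001, -0.0, -1.0]]
contact_force: [0.5, 0.2, -4.2]
grip_width: 0.0344
finger_force: 20.0
```

```bash
python3 -m creep '{"hand":[-1,-1,-1,-1],"delta_pos":[[0,0.005,0.02],[0,0,0.01],[0,0,0],[0,0,0]],"twist":[0,0,0,0]}'
python3 -m creep '{"hand":[-1,-1,-1],"delta_pos":[[0,0,0.007],[0,0,0],[0,0,0]],"twist":[0,0,0]}'
```

```text
time_s: 44.65
ee_pos: [0.5355, 0.0346, 0.1276]
tcp_rot: [[1.0, -0.002, 0.0], [-0.002, -1.0, 0.0], [0.0, -0.0, -1.0]]
contact_force: [1.0, 0.4, -2.3]
grip_width: 0.0348
finger_force: 20.0
time_s: 44.95
ee_pos: [0.5358, 0.0347, 0.1272]
tcp_rot: [[1.0, -0.002, 0.001], [-0.002, -1.0, 0.0], [0.001, -0.0, -1.0]]
contact_force: [-2.3, 0.4, 6.1]
grip_width: 0.0347
finger_force: 20.0
```

Contact. Release, retreat up and to the side, then do a final look.

```bash
python3 -m creep '{"hand":[-0.2,0,0.2,0.4,0.4],"delta_pos":[[0,0,0],[0,0,0],[0,0,0],[0,0,0],[0,0,0]],"twist":[0,0,0,0,0]}'
python3 -m creep '{"hand":[0.4,0.4,0.4,0.4,0.4],"delta_pos":[[0,0,-0.1],[0,0,-0.15],[0,0,-0.25],[0,0,-0.25],[0,0,-0.1]],"twist":[0,0,0,0,0]}'
python3 -m creep '{"hand":[0.4,0.4,0.4,0.4,0.4],"delta_pos":[[-0.03,0.15,0],[-0.05,0.3,0],[-0.05,0.3,0],[-0.05,0.3,0],[-0.05,0.3,0]],"twist":[0,0,0,0,0]}'
python3 -m creep '{"hand":[0.4,0.4,0.4,0.4,0.4],"delta_pos":[[-0.05,0.3,0],[-0.05,0.3,0],[-0.05,0.3,0],[-0.03,0.15,0],[0,0,0]],"twist":[0,0,0,0,0]}'
python3 - <<'E'
from h import *
for n in("scene","top"): cv2.imwrite(f"pics/{n}8.png",grab_frame(n)[:,:,::-1])
a=cv2.imread("pics/top8.png")[165:265,150:350]; b=cv2.imread("pics/scene8.png")[170:330,200:360]
cv2.imwrite("pics/c11.png",np.hstack([cv2.resize(b,(300,300),interpolation=2),cv2.copyMakeBorder(cv2.resize(a,(500,250),interpolation=2),0,50,0,0,0)]))
E
```

```text
time_s: 45.45
ee_pos: [0.5355, 0.0345, 0.1264]
tcp_rot: [[1.0, -0.002, -0.0], [-0.002, -1.0, -0.0], [-0.0, 0.0, -1.0]]
contact_force: [-0.0, -0.5, 1.0]
grip_width: 0.0609
finger_force: 0.0
time_s: 45.95
ee_pos: [0.5369, 0.0348, 0.2576]
tcp_rot: [[1.0, -0.002, 0.005], [-0.002, -1.0, 0.001], [0.005, -0.001, -1.0]]
contact_force: [-0.1, -0.0, -0.4]
grip_width: 0.0613
finger_force: 0.0
time_s: 46.45
ee_pos: [0.5002, -0.1695, 0.2541]
tcp_rot: [[1.0, -0.001, 0.0], [-0.001, -1.0, -0.0], [0.0, 0.0, -1.0]]
contact_force: [0.5, 0.3, -0.1]
grip_width: 0.0615
finger_force: 0.0
time_s: 46.95
ee_pos: [0.4715, -0.3296, 0.2537]
tcp_rot: [[1.0, -0.008, -0.001], [-0.008, -1.0, -0.002], [-0.001, 0.002, -1.0]]
contact_force: [0.7, -0.6, 0.3]
grip_width: 0.061
finger_force: 0.0
```

View pics/c11.png

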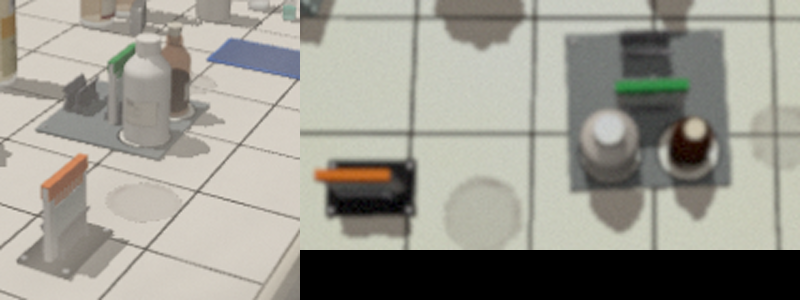

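The final view shows both bottles upright on their rings, with caps matching the start pixels. The orange cassette is upright in the stand and the green one is in place.

```bash
python3 -c "
from workcell import *
print(finish_job())"
```

```text
the job is handed in; nothing more can be done
None
```

The job is handed in at about 47 s: the orange cassette stands upright on the floor of the stand's slot, centred to within about 2 mm, both bottles are back upright on their starting rings, the green cassette was never touched, and nothing tipped over.

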